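# Crank the workpiece tight in the measuring-lab vise

## Robot

A 7-joint arm with a two-finger parallel gripper is mounted at the origin on the work surface. World frame = base frame: x ahead of the robot, y to its left, z up, the work surface at z = 0. Lengths are in m, angles in rad, forces in N, time in s.
With the tool pointing down it reaches from about 0.4 to 0.85 m from the base axis. Payload 10.4 kg.
Tool frame: the origin (TCP) lies between the finger pads; the fingertips stand 8 mm ahead of it and the grasp point (between the pads) lies 11 mm behind it; z points along the fingers, x is the direction in which the jaws open and shut, and the axes are right-handed (so a half turn about z gives the same grasp; the last joint's range is limited). The gripper opens to 87 mm and grips with 3 to 60 N. Pads are 19 mm wide; open, the fingers measure 117 mm over their backs; the gripper's body (75 mm by 190 mm) begins 51 mm behind the grasp point.
Start: joints at [-0.023, 0.332, -0.065, 1.46, 0.022, 1.35, -0.088], TCP at [0.625, 0, 0.231] pointing down, gripper open.
Joint ranges: [-2.6, 2.6], [-0.5, 2.12], [-1.47, 1.34], [0.16, 2.42], [-1.27, 4.41], [0.06, 2.06], [-2.6, 2.6]. Speed limits (rad/s): [2.22, 2.22, 2.79, 2.79, 3.14, 3.14, 3.14].

## Interface

Orientations are given as a unit quaternion [x, y, z, w].
In Python, from bench import r, viewer gives the robot as it stands.
- The arm moves only by the tool apply_moves, never from a script. Its argument "increments" is a list of rows, each an object with "grip": the closure in counts, from 0 (fully open) to 255 (shut); "xyz": the shift along the tool's x, y, z in mm, a list of three; "rotation": the turn, a rotation vector about the tool's x, y, z in degrees, a list of three. A call has 1 to 5 rows; each row is the pose to reach, as a shift and turn from the pose measured when the call began, along the tool's axes at that moment; what a row does not reach only later rows make up. A row lasts 1/8 s, in which the tool goes at most 62.5 mm and 10.7 degrees, less where a joint would pass 70% of its speed; a pose out of reach is approached as far as the arm can. A call with a gripper value outside its range is refused whole. The fingers move at their own pace and stop on an object; "squeeze" is the grip in N (left out, the last holds). Time passes only in rows, so rows that repeat a pose let the fingers close. It gives the time, the measured TCP pose, the force and the opening at its end, in the units of the state.
- r.read_state(): the state, without advancing time (a new reading comes with each control period).
- viewer.camera(name): name is "scene" or "side" or "wrist"; returns a dict with "img" (400x640x3 uint8, blue, green, red), "range_z" (400x640 float32, m along the optical axis (not along the pixel's ray), 0 where there is no reading), "vertical_fov" (degrees; the focal length in pixels is half the picture's height over the tangent of half this angle, whatever the lens; pixels are square), "cx", "cy" (the principal point, pixels), "rvec" (rotation vector, rad) and "tvec" (3), from world to camera coordinates, as OpenCV has them. Camera axes: x right, y down, z forward; pixel columns grow to the right and rows downward; lengths in m; the calibration is good to about 2 mm. The wrist camera is an equidistant fisheye: a pixel r from the principal point sees the ray r / f radians off the axis. A picture is of the moment at which its call begins.
- r.close_job(): hands the job in, once; it reports no verdict.
The state is a dict: "time": time; "joint_positions": joint angles; "joint_vel": joint speeds; "joint_torque": joint torques, N m; "ee_pos": TCP position; "eef_rot": TCP orientation; "ft_force": force on the tool from outside, world axes, zero at the start; "torque": the same for the moment, N m; "width": finger opening in m.
Only numpy, scipy, OpenCV 4.12 (cv2) and the standard library are available. Lean on these libraries where they do the work, as an engineer would, in place of code of your own. Each camera call takes 0.05 s, during which the arm holds its last target.

## Task

Clamp the bearing housing in the vise for measuring: set the loose hand crank fully down onto the vise's square shaft end, feeling for the flats without ramming it, and wind it clockwise through as many full turns as it takes until the spring-loaded plate presses the housing squarely against the fixed jaw and is pushed back about half of its travel, never bottomed. Leave the crank seated on the shaft, let go, and leave the other things on the bench where they are.

Things in the scene. Friction and masses are not known exactly. Their poses are not given: they have to be found in the camera images.
- vise: Grey vise fixed to the bench, 305 x 100 mm. Origin on the bench below the axis of its upright drive shaft; x runs along the bed away from the shaft. Gear housing 80 x 90 x 60 mm high round the shaft; bed top at 20 mm, jaw tops at 62 mm. Clockwise seen from above closes it, 24 mm per turn (1.8 to 2.7 turns needed). More than 90 N of contact between crank and vise (all contacts added up) is forcing.
- shaft_collar (a point): On the shaft axis at the top of the round collar (38 mm across), 64 mm above the bench; fixed to the vise, axes as the vise's, does not turn with the shaft. The crank is fully down when the hub's underside rests here. The shaft turns stiffly (about 0.2 N m): it stays where it is left and a crank rubbing on its end does not turn it.
- shaft_tip (a point): Tip of the shaft, 95 mm above the bench, fixed to the vise. Above the collar comes a square 16 x 16 mm, 24 mm tall (64 to 88 mm above the bench), then a round pilot 16 mm across, 7 mm tall, bevelled to 11 mm at the tip. The angle at which the square stands is arbitrary and not measured: a crank held at a wrong angle slips over the pilot and stops on the square's corners.
- jaw_face (a point): Middle of the fixed jaw's clamping face, 215 mm along the vise's x from the shaft axis, 41 mm above the bench; the face looks along -x of the vise.
- jaw_front (a point): Middle of the front face of the moving steel jaw (the jaw is 30 mm thick, 100 mm wide), 41 mm above the bench; moves along the vise's x as the shaft is turned.
- plate: Aluminium clamping plate, 6 x 80 x 36 mm, carried in front of the moving jaw on springs. Origin at its middle. Unloaded it stands 11 mm (its middle) ahead of jaw_front along the vise's x; the springs let it go back 8 mm (then it is bottomed, middle 3 mm ahead) at 7 N per mm; half travel is 28 N, about 0.11 N m more at the shaft.
- part: The bearing housing: aluminium block 50 (along x) x 60 x 30 mm high with a round boss 42 mm across, 14 mm tall, on top; 0.3 kg, lying loose on the vise's bed between plate and fixed jaw, up to 16 mm short of the fixed jaw. Origin: centre of its underside, x along the vise's.
- crank: Dark steel hand crank, 0.4 kg, standing on its hub. Origin: centre of the hub's underside, the mouth of a square socket 18 x 18 mm, 33 mm deep, sides parallel to its x and y (it enters within about 0.1 rad of true). Hub 40 x 40 x 39 mm, above it a square boss 24 x 24 mm up to 66 mm. A flat arm 16 mm wide, 30 to 38 mm above the underside, runs along +x to the black grip.
- crank_hub (a point): Middle of the crank's square boss, on the hub axis, 52 mm above the hub's underside: where to hold the crank to carry it (24 mm across flats). Axes as the crank's.
- crank_grip (a point): Middle of the crank's upright round grip, 22 mm across, 46 mm tall, 68 mm from the hub axis along the crank's +x, 63 mm above the hub's underside. The sleeve spins freely on its pin, so it can be held with fixed orientation while it is led round. Axes as the crank's.
- lens: Bystander: black lens barrel, 44 mm across, 62 mm tall, standing on the bench. Origin at its underside.
- tray: Bystander: black open tray, 90 x 110 x 30 mm. Origin at its underside.
- gaugebox: Bystander: wooden box, 90 x 60 x 40 mm. Origin at its underside.
Things that resemble listed ones, but are neither listed nor needed, are in the scene too. What is shaped like the crank but purple or red is not meant.

How it is judged:
By the outcome, as a careful person would: the job done as asked, in the order asked, and still so for the second after the job is handed in, with the robot touching nothing.
It also fails if it takes over 72 s, if anything falls off the work surface, if the arm or the gripper's body presses on something with over 40 N, if the wrist force passes 120 N, or if a joint passes its speed limit or range.

## Working session

There is one attempt and no reset: what is moved stays moved. The work goes in short steps, Python scripts to look and compute and a tool call to move; the robot and the scene stay as the last step left them, time stands still between calls to the robot, and variables do not carry over. Pictures are saved under pics/ and viewed, and the job is handed in when it is done.

Besides the shell and the picture viewer there is one more tool, called after ">>>" as a command line: name --argument value ..., lists and objects as JSON in quotes. apply_moves: Moves the arm, as the interface text tells. Its arguments: {"type":"object","properties":{"increments":{"type":"array","items":{"type":"object","properties":{"grip":{"type":"number"},"xyz":{"type":"array","items":{"type":"number"}},"rotation":{"type":"array","items":{"type":"number"}}}}},"squeeze":{"type":"number"}},"required":["increments"]}

```bash
ls; mkdir -p pics
cat > h.py <<'E'
import numpy as np, cv2
from bench import r, viewer
from scipy.spatial.transform import Rotation as R
def cam(n,save=None):
    c=viewer.camera(n); c['R']=cv2.Rodrigues(np.array(c['rvec'],float))[0]; c['t']=np.array(c['tvec'],float).ravel()
    c['f']=200/np.tan(np.radians(c['vertical_fov'])/2); c['fish']=(n=='wrist')
    if save: cv2.imwrite('pics/'+save,c['img'])
    return c
def ray(c,u,v):
    x,y=(u-c['cx'])/c['f'],(v-c['cy'])/c['f']
    if c['fish']:
        th=np.hypot(x,y); d=np.array([x/th*np.sin(th),y/th*np.sin(th),np.cos(th)]) if th>0 else np.array([0,0,1.])
    else: d=np.array([x,y,1.])
    return -c['R'].T@c['t'], c['R'].T@d
def onz(c,u,v,z):
    o,d=ray(c,u,v); return o+d*(z-o[2])/d[2]
def pt(c,u,v):
    o,d=ray(c,u,v); dc=c['R']@d
    return o+d*c['range_z'][int(round(v)),int(round(u))]/dc[2]
def proj(c,p):
    q=c['R']@np.array(p)+c['t']
    if c['fish']:
        rr=np.hypot(q[0],q[1]); th=np.arctan2(rr,q[2]); return c['cx']+c['f']*th*q[0]/rr, c['cy']+c['f']*th*q[1]/rr
    return c['cx']+c['f']*q[0]/q[2], c['cy']+c['f']*q[1]/q[2]
def cloud(c):
    v,u=np.mgrid[0:400,0:640]; x=(u-c['cx'])/c['f'];y=(v-c['cy'])/c['f']
    z=c['range_z']
    if c['fish']:
        th=np.hypot(x,y)+1e-9; k=np.tan(np.minimum(th,1.5))/th; x=x*k;y=y*k
    P=np.stack([x*z,y*z,z],-1)
    W=(P-c['t'])@c['R']; W[z==0]=np.nan
    return W
def st():
    s=r.read_state(); print('t',round(s['time'],3),'p',np.round(s['ee_pos'],4),'F',np.round(s['ft_force'],1),'T',np.round(s['torque'],2),'w',round(s['width'],4)); print(np.round(R.from_quat(s['eef_rot']).as_matrix(),3).tolist(), 'q',np.round(s['joint_positions'],2)); return s
E
python3 - <<'E'
from h import *
st()
for n in('scene','side','wrist'):
    c=cam(n,n+'0.png'); print(n,c['vertical_fov'],c['cx'],c['cy'],-c['R'].T@c['t'],c['R'].tolist())
E
```

```text
pics
t 0.0 p [ 0.6246 -0.      0.2297] F [ 0.6 -0.   0.6] T [-0.02 -0.06  0.01] w 0.0869
[[1.0, -0.0, -0.001], [-0.0, -1.0, -0.0], [-0.001, 0.0, -1.0]] q [-0.02  0.33 -0.06  1.46  0.02  1.35 -0.09]
scene 44.74448413578 320.42699663639473 199.90335101883346 [0.91637969 0.57445019 1.15671413] [[-0.8610744265144251, 0.5084127816202254, -0.008202163619359992], [0.43629367904923166, 0.7304529003921406, -0.5254392314344204], [-0.2611487270207147, -0.4560208370172281, -0.8507915952697034]]
side 47.74819804314848 320.0772263240081 193.5878683482115 [ 0.35926104 -0.84421636  0.86478178] [[0.9663965140566683, -0.2570533243113772, 0.0011687940751863718], [-0.1711417245209355, -0.6467896718563606, -0.7432184271854013], [0.19180273133383802, 0.7180436677810141, -0.6690478334263316]]
wrist 65.70646984690485 322.43087138201327 208.65833061104826 [0.62470654 0.07095952 0.38446335] [[0.9999998844048376, -7.913887976645165e-05, -0.0004742650614945833], [4.899936551490737e-05, -0.9644538606118789, 0.2642512977260559], [-0.0004783193211906522, -0.26425129041857137, -0.9644537452479236]]
```

View pics/scene0.png

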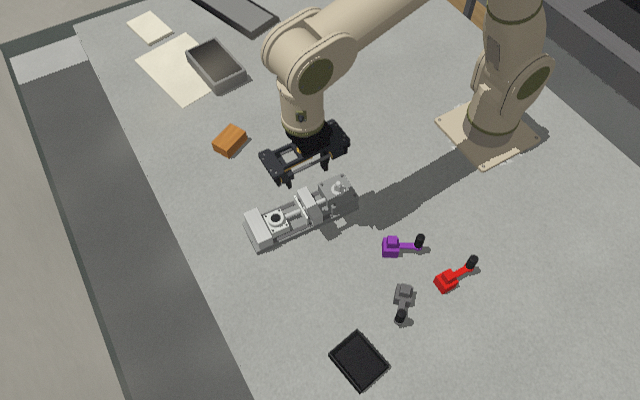

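View pics/side0.png

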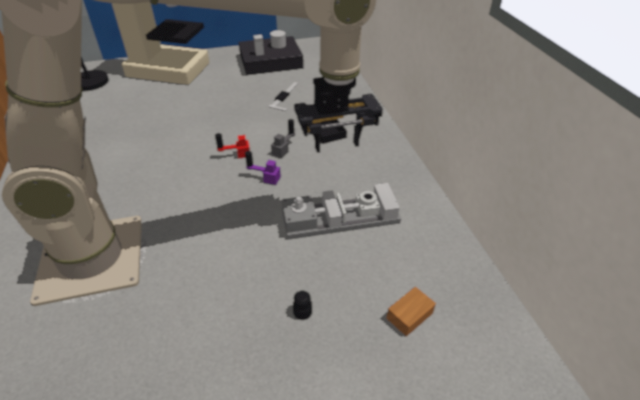

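View pics/wrist0.png

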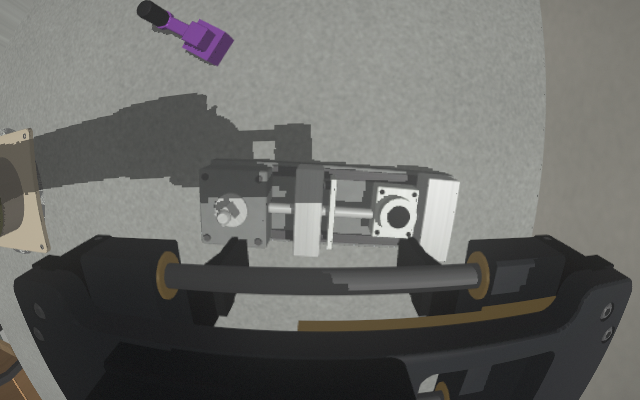

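Scene view: dark crank at about (403,295) with its grip at (400,317), purple and red decoys beside it, and the vise shaft at about (338,185). In the wrist view the shaft is at about (228,212) and the housing at (396,212). Next I measure these.

Run:
```python
from h import *
c=cam('scene'); W=cloud(c); np.save('sc.npy',W)
cw=cam('wrist'); cs=cam('side'); WW=cloud(cw); WS=cloud(cs)
for p in [(403,289),(403,297),(401,313),(338,185),(257,232),(276,217)]: print('scene',p,np.round(pt(c,*p),4))
for p in [(224,218),(237,212),(398,215),(440,220),(308,210)]: print('wrist',p,np.round(pt(cw,*p),4))
for p in [(280,138),(291,122),(299,201),(386,200),(368,196)]: print('side',p,np.round(pt(cs,*p),4))
# crank cloud
m=(np.abs(W[...,0]-pt(c,403,289)[0])<0.15)&(np.abs(W[...,1]-pt(c,403,289)[1])<0.15)
def crop(c,u0,u1,v0,v1,k,n): cv2.imwrite('pics/'+n,cv2.resize(c['img'][v0:v1,u0:u1],None,fx=k,fy=k,interpolation=cv2.INTER_NEAREST))
crop(c,380,440,275,330,10,'sc_crank.png'); crop(c,235,365,165,255,6,'sc_vise.png'); crop(cw,190,470,150,260,2.8,'w_vise.png')
```

```text
scene (403, 289) [0.5406 0.304  0.0684]
scene (403, 297) [0.5428 0.3136 0.0403]
scene (401, 313) [0.5833 0.3522 0.0832]
scene (338, 185) [ 0.5259 -0.0132  0.0902]
scene (257, 232) [ 0.7683 -0.0111  0.0645]
scene (276, 217) [ 0.7054 -0.0277  0.0599]
wrist (224, 218) [ 0.525  -0.0183  0.0948]
wrist (237, 212) [ 0.5322 -0.0189  0.0703]
wrist (398, 215) [ 0.7078 -0.0239  0.0648]
wrist (440, 220) [ 0.7596 -0.0309  0.0622]
wrist (308, 210) [ 0.6092 -0.0188  0.0627]
side (280, 138) [0.5355 0.2928 0.0641]
side (291, 122) [0.5812 0.3411 0.084 ]
side (299, 201) [ 0.5235 -0.0234  0.0874]
side (386, 200) [ 0.75   -0.05    0.0611]
side (368, 196) [ 0.7079 -0.0273  0.0651]
```

View pics/sc_crank.png

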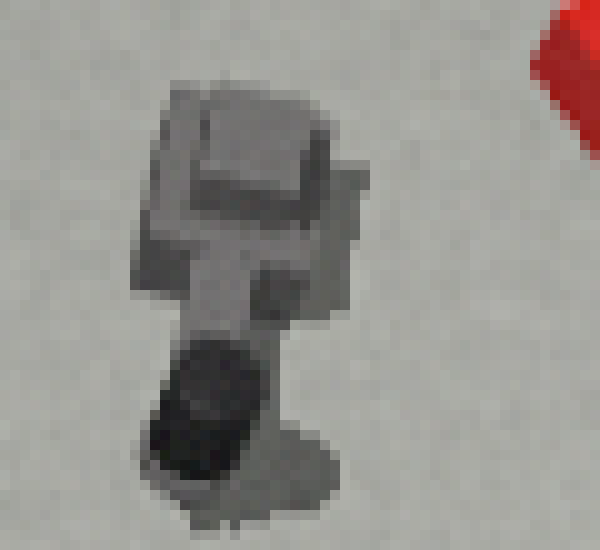

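View pics/w_vise.png

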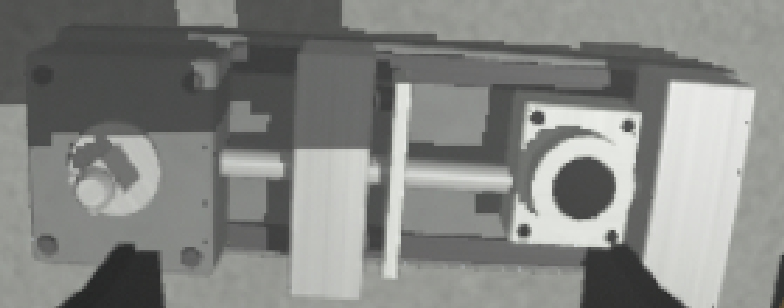

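View pics/sc_vise.png

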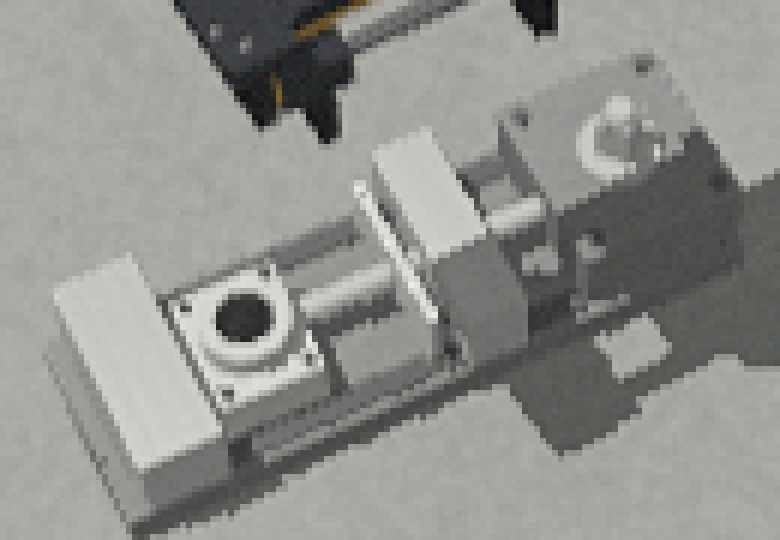

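The dark crank sits at about (0.540, 0.304), pointing roughly 48°, and the shaft at about (0.525, -0.018). I'll move the wrist camera over the shaft to read the angle of the square.

>>> apply_moves --increments '[{"grip": 0,"xyz": [-40,30,25],"rotation": [0,0,0]},{"grip": 0,"xyz": [-80,60,50],"rotation": [0,0,0]},{"grip": 0,"xyz": [-100,85,70],"rotation": [0,0,0]},{"grip": 0,"xyz": [-100,85,70],"rotation": [0,0,0]},{"grip": 0,"xyz": [-100,85,70],"rotation": [0,0,0]}]'

```text
time: 0.92
ee_pos: [0.5256, -0.0843, 0.1609]
eef_rot: [1.0, 0.0, 0.0, -0.0]
ft_force: [-0.6, 1.2, 0.3]
width: 0.0869
```

Run:
```python
from h import *
st()
c=cam('wrist','w1.png'); W=cloud(c); np.savez('w1.npz',W=W)
u,v=proj(c,[.525,-.018,.088]); print(u,v)
u,v=int(u),int(v)
a,b=max(0,v-50),max(0,u-60)
cv2.imwrite('pics/w1c.png',cv2.resize(c['img'][a:v+50,b:u+60],None,fx=6,fy=6,interpolation=cv2.INTER_NEAREST)); print(a,b)
z=W[...,2]
im=np.clip((z-0.055)/0.045*255,0,255); im=np.nan_to_num(im).astype(np.uint8)
cv2.imwrite('pics/w1d.png',cv2.resize(im[a:v+50,b:u+60],None,fx=6,fy=6,interpolation=cv2.INTER_NEAREST))
```

```text
t 0.925 p [ 0.5256 -0.0843  0.1609] F [-0.6  1.2  0.3] T [ 0.02 -0.02  0.01] w 0.0869
[[1.0, 0.0, 0.001], [0.0, -1.0, 0.0], [0.001, -0.0, -1.0]] q [ 0.1   0.18 -0.03  1.8   0.01  1.16  0.07]
321.57653037184707 132.15564855003663
82 261
```

View pics/w1c.png

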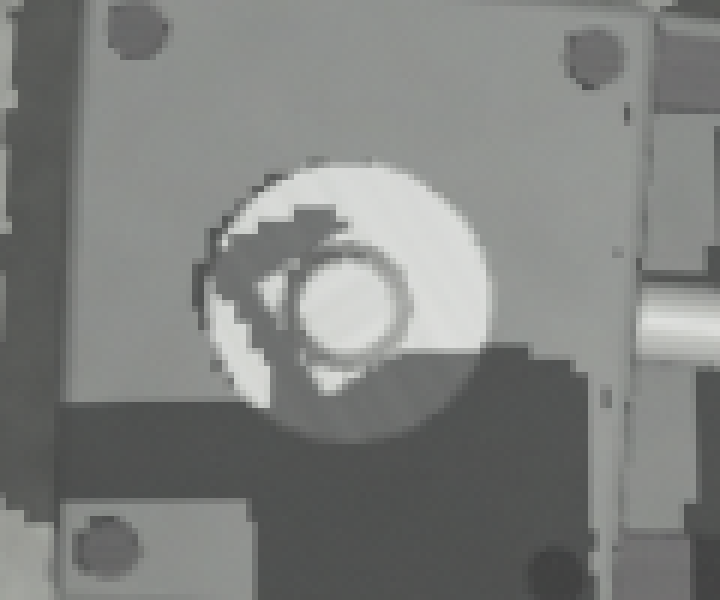

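View pics/w1d.png

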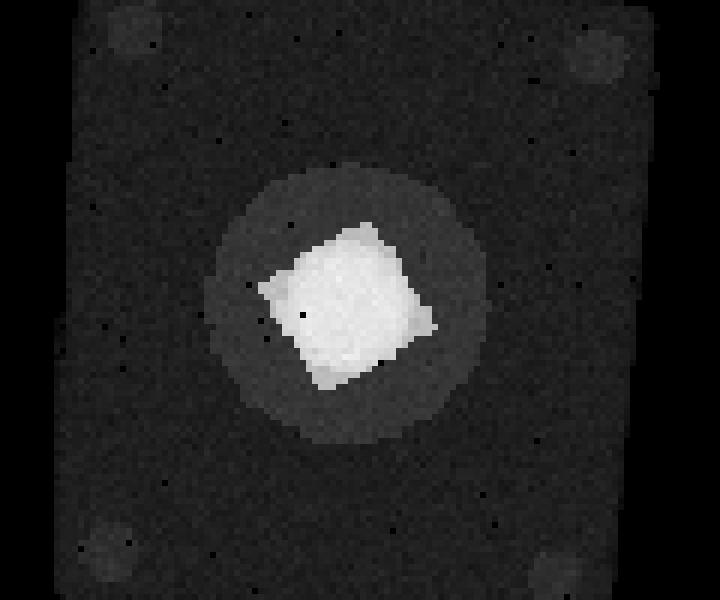

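The depth crop shows the square clearly: corners at about (367,225), (262,290), (325,388) and (437,327), with the collar ring around it. I'll fit it now.

Run:
```python
from h import *
W=np.load('w1.npz')['W']; z=W[...,2]
d=np.hypot(W[...,0]-.525,W[...,1]+.018)
def rect(m):
    m=cv2.morphologyEx(m.astype(np.uint8),cv2.MORPH_OPEN,np.ones((2,2)))>0
    return cv2.minAreaRect((W[m][:,:2]*1000).astype(np.float32))
m=(z>.078)&(z<.1)&(d<.02)
print('square',rect(m)); 
m=(z>.0915)&(z<.1)&(d<.02); print('pilot',cv2.minEnclosingCircle((W[m][:,:2]*1000).astype(np.float32)),np.nanmedian(z[m]))
m=(z>.0625)&(z<.068)&(d<.024); print('collar',cv2.minEnclosingCircle((W[m][:,:2]*1000).astype(np.float32)),np.nanmedian(z[m]))
m=(z>.0575)&(z<.0615)&(d<.08); m=cv2.morphologyEx(m.astype(np.uint8),cv2.MORPH_OPEN,np.ones((5,5)))
print('housing',cv2.minAreaRect((W[m>0][:,:2]*1000).astype(np.float32)))
# crank
S=np.load('sc.npy')
d=np.hypot(S[...,0]-.54,S[...,1]-.304)
m=(S[...,2]>.0635)&(S[...,2]<.071)&(d<.03); print('boss',cv2.minAreaRect((S[m][:,:2]*1000).astype(np.float32)),m.sum(),np.median(S[m],0))
```

```text
square ((523.8958129882812, -19.559429168701172), (17.238794326782227, 17.5371036529541), 30.898683547973633)
pilot ((522.590087890625, -18.46668243408203), 8.06323528289795) 0.0948320298867085
collar ((524.28955078125, -16.937702178955078), 23.348012924194336) 0.06450815989128739
housing ((522.5196533203125, -18.32412338256836), (90.04180908203125, 79.49169921875), 86.5900650024414)
boss ((534.0975341796875, 304.2821350097656), (24.471845626831055, 23.749523162841797), 43.605674743652344) 88 [0.53445336 0.30387559 0.06615046]
```

>>> apply_moves --increments '[{"grip": 0,"xyz": [-5,-60,0],"rotation": [0,0,9]},{"grip": 0,"xyz": [-10,-120,0],"rotation": [0,0,18]},{"grip": 0,"xyz": [-15,-180,0],"rotation": [0,0,27]},{"grip": 0,"xyz": [-20,-240,0],"rotation": [0,0,36]},{"grip": 0,"xyz": [-26,-300,0],"rotation": [0,0,45]}]'

```text
time: 1.6
ee_pos: [0.4998, 0.2177, 0.1619]
eef_rot: [0.924, -0.382, 0.001, -0.001]
ft_force: [1.5, 0.1, -0.5]
width: 0.0871
```

>>> apply_moves --increments '[{"grip": 60,"xyz": [-35,-35,0],"rotation": [0,0,0]},{"grip": 60,"xyz": [-35,-35,0],"rotation": [0,0,0]},{"grip": 60,"xyz": [-35,-35,0],"rotation": [0,0,0]}]'

```text
time: 1.98
ee_pos: [0.4998, 0.2678, 0.1621]
eef_rot: [0.924, -0.381, 0.001, -0.001]
ft_force: [-0.0, -1.1, 0.6]
width: 0.0689
```

Run:
```python
from h import *
st()
c=cam('wrist','w2.png'); W=cloud(c); np.savez('w2.npz',W=W)
d=np.hypot(W[...,0]-.535,W[...,1]-.304)
z=W[...,2]
m=(z>.0625)&(z<.07)&(d<.03); m=cv2.morphologyEx(m.astype(np.uint8),cv2.MORPH_OPEN,np.ones((3,3)))>0
print('boss',cv2.minAreaRect((W[m][:,:2]*1000).astype(np.float32)),m.sum(),np.median(z[m]))
m=(z>.035)&(z<.041)&(d<.035); m=cv2.morphologyEx(m.astype(np.uint8),cv2.MORPH_OPEN,np.ones((3,3)))>0
print('hub',cv2.minAreaRect((W[m][:,:2]*1000).astype(np.float32)),m.sum())
d=np.hypot(W[...,0]-.583,W[...,1]-.352)
m=(z>.08)&(z<.09)&(d<.03); m=cv2.morphologyEx(m.astype(np.uint8),cv2.MORPH_OPEN,np.ones((3,3)))>0
print('grip',cv2.minEnclosingCircle((W[m][:,:2]*1000).astype(np.float32)),m.sum())
```

```text
t 1.975 p [0.4998 0.2678 0.1621] F [-0.  -1.1  0.6] T [-0.01  0.07 -0.01] w 0.0689
[[0.709, -0.705, 0.002], [-0.705, -0.709, 0.001], [0.001, -0.003, -1.0]] q [-0.39  0.26 -0.22  1.7   0.06  1.18 -1.4 ]
boss ((533.1412353515625, 303.9183349609375), (23.855478286743164, 22.840106964111328), 45.31834030151367) 866 0.06643621854772154
hub ((538.6586303710938, 309.7109375), (56.11772918701172, 39.67384719848633), 44.793792724609375) 1363
grip ((581.3350830078125, 351.3431091308594), 10.895666122436523) 635
```

View pics/w2.png

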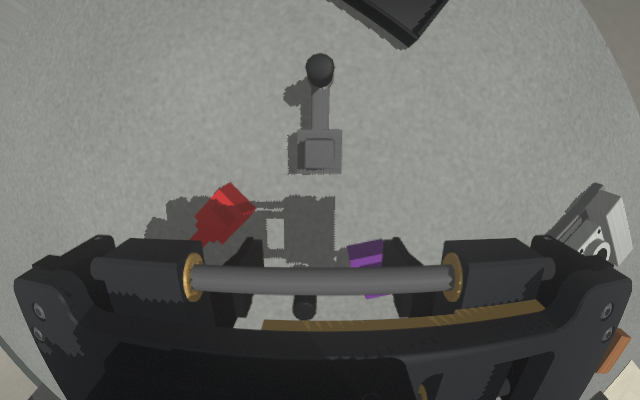

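The crank is at (0.5331, 0.3039), heading about 44.8°. The picture shows the boss at (318,153), the grip at (319,70), red at (222,215) and purple at (366,252). Before descending I check what lies under the gripper body.

Run:
```python
import numpy as np
S=np.load('sc.npy').reshape(-1,3); W=np.load('w2.npz')['W'].reshape(-1,3)
S=np.vstack([S,W])
d=S[:,:2]-[.5331,.3039]; x=d@[.709,-.705]; y=d@[-.705,-.709]
m=(abs(x)<.11)&(abs(y)<.055)&(S[:,2]>.02)&(S[:,2]<.12)
m&=~((abs(x)<.025)&(y<.03))
print(m.sum(), S[m].round(3)[::20], x[m][::20].round(3), y[m][::20].round(3))
```

```text
960 [[0.434 0.325 0.066]
 [0.433 0.33  0.057]
 [0.44  0.32  0.032]
 [0.433 0.334 0.046]
 [0.442 0.327 0.03 ]
 [0.432 0.339 0.037]
 [0.44  0.336 0.028]
 [0.441 0.34  0.023]
 [0.44  0.348 0.028]
 [0.442 0.345 0.032]
 [0.441 0.345 0.039]
 [0.441 0.341 0.032]
 [0.441 0.339 0.027]
 [0.44  0.337 0.025]
 [0.441 0.337 0.03 ]
 [0.441 0.337 0.039]
 [0.436 0.341 0.039]
 [0.43  0.346 0.039]
 [0.442 0.332 0.031]
 [0.438 0.337 0.04 ]
 [0.429 0.344 0.038]
 [0.442 0.329 0.03 ]
 [0.435 0.336 0.039]
 [0.424 0.346 0.039]
 [0.439 0.331 0.039]
 [0.427 0.342 0.04 ]
 [0.44  0.328 0.037]
 [0.433 0.338 0.05 ]
 [0.441 0.325 0.033]
 [0.433 0.336 0.047]
 [0.44  0.323 0.03 ]
 [0.433 0.334 0.043]
 [0.441 0.32  0.027]
 [0.434 0.332 0.044]
 [0.419 0.344 0.041]
 [0.433 0.329 0.04 ]
 [0.433 0.338 0.066]
 [0.435 0.325 0.04 ]
 [0.433 0.335 0.062]
 [0.437 0.322 0.039]
 [0.432 0.331 0.051]
 [0.433 0.331 0.058]
 [0.433 0.332 0.064]
 [0.431 0.334 0.067]
 [0.429 0.335 0.068]
 [0.425 0.337 0.066]
 [0.423 0.338 0.067]
 [0.42  0.34  0.066]] [-0.085 -0.089 -0.077 -0.092 -0.081 -0.097 -0.089 -0.091 -0.097 -0.094
 -0.094 -0.092 -0.09  -0.089 -0.088 -0.089 -0.095 -0.102 -0.084 -0.091
 -0.102 -0.082 -0.092 -0.107 -0.086 -0.102 -0.083 -0.095 -0.08  -0.094
 -0.079 -0.092 -0.077 -0.09  -0.109 -0.088 -0.095 -0.084 -0.093 -0.081
 -0.091 -0.09  -0.091 -0.093 -0.096 -0.1   -0.102 -0.106] [0.055 0.052 0.054 0.049 0.048 0.046 0.043 0.04  0.034 0.035 0.036 0.039
 0.04  0.042 0.042 0.041 0.042 0.043 0.045 0.044 0.045 0.047 0.046 0.047
 0.047 0.047 0.048 0.046 0.05  0.048 0.052 0.05  0.054 0.051 0.052 0.053
 0.046 0.054 0.048 0.055 0.052 0.051 0.051 0.051 0.051 0.053 0.053 0.055]
```

>>> apply_moves --increments '[{"grip": 80,"xyz": [-2,-49,10],"rotation": [0,0,0]},{"grip": 80,"xyz": [-2,-49,40],"rotation": [0,0,0]},{"grip": 80,"xyz": [-2,-49,80],"rotation": [0,0,0]},{"grip": 80,"xyz": [-2,-49,111],"rotation": [0,0,0]},{"grip": 80,"xyz": [-2,-49,111],"rotation": [0,0,0]}]'

```text
time: 2.65
ee_pos: [0.5327, 0.3009, 0.0492]
eef_rot: [0.924, -0.383, -0.0, 0.001]
ft_force: [1.0, -0.0, 0.0]
width: 0.0597
```

>>> apply_moves --increments '[{"grip": 255,"xyz": [0,0,0],"rotation": [0,0,0]},{"grip": 255,"xyz": [0,0,0],"rotation": [0,0,0]},{"grip": 255,"xyz": [0,0,0],"rotation": [0,0,0]},{"grip": 255,"xyz": [0,0,0],"rotation": [0,0,0]},{"grip": 255,"xyz": [0,0,0],"rotation": [0,0,0]}]' --squeeze 50

```text
time: 3.28
ee_pos: [0.5324, 0.3015, 0.0496]
eef_rot: [0.924, -0.383, -0.0, 0.001]
ft_force: [-1.8, 1.1, 3.3]
width: 0.0234
```

Run:
```python
from h import *
st()
```

```text
t 3.275 p [0.5324 0.3015 0.0496] F [-1.8  1.1  3.3] T [ 0.27  0.65 -0.02] w 0.0234
[[0.707, -0.707, -0.001], [-0.707, -0.707, -0.001], [-0.0, 0.002, -1.0]] q [-0.42  0.47 -0.21  1.67  0.11  1.01 -1.46]
```

>>> apply_moves --increments '[{"grip": 255,"xyz": [0,0,-15],"rotation": [0,0,0]},{"grip": 255,"xyz": [0,0,-50],"rotation": [0,0,0]},{"grip": 255,"xyz": [0,0,-90],"rotation": [0,0,0]},{"grip": 255,"xyz": [0,0,-130],"rotation": [0,0,0]},{"grip": 255,"xyz": [0,0,-130],"rotation": [0,0,0]}]'

```text
time: 3.9
ee_pos: [0.5342, 0.3024, 0.1836]
eef_rot: [0.924, -0.383, 0.002, -0.002]
ft_force: [-0.1, 0.1, -4.6]
width: 0.0235
```

```bash
cat > held.py <<'E'
from h import *
s=st(); T=np.array(s['ee_pos']); M=R.from_quat(s['eef_rot']).as_matrix()
c=cam('wrist'); cv2.imwrite('pics/held.png',c['img'])
for n in('wrist','scene','side'):
    c2=c if n=='wrist' else cam(n)
    W=cloud(c2); L=(W-T)@M  # tool frame
    x,y,z=L[...,0],L[...,1],L[...,2]
    # grip top: about y=-70, z = 50-86=-36
    m=(abs(x)<.03)&(y<-.045)&(y>-.1)&(z<-.025)&(z>-.05)
    if m.sum()>5: print(n,'grip top',cv2.minEnclosingCircle((L[m][:,:2]*1000).astype(np.float32)),np.median(z[m]),m.sum())
    m=(abs(x)<.03)&(y<.03)&(y>-.03)&(z>.006)&(z<.016)
    if m.sum()>5: print(n,'hub top',cv2.minAreaRect((L[m][:,:2]*1000).astype(np.float32)),np.median(z[m]),m.sum())
E
python3 held.py
```

```text
t 3.9 p [0.5342 0.3024 0.1836] F [-0.1  0.1 -4.6] T [-0.01  0.08  0.  ] w 0.0235
[[0.707, -0.707, 0.004], [-0.707, -0.707, 0.002], [0.002, -0.004, -1.0]] q [-0.41  0.34 -0.22  1.55  0.08  1.25 -1.43]
wrist grip top ((1.1366829872131348, -70.01631927490234), 11.037004470825195) -0.03674043868301688 2395
wrist hub top ((0.713226318359375, -19.092491149902344), (41.01100540161133, 21.8594970703125), 0.6244916915893555) 0.010089460571162709 1852
scene grip top ((1.1897010803222656, -69.50485229492188), 11.02625560760498) -0.0327171620075126 94
scene hub top ((0.4569549560546875, -17.87832260131836), (23.83881950378418, 39.94411087036133), 89.67896270751953) 0.013299767061185873 118
side hub top ((8.113126754760742, 10.004987716674805), (33.0721321105957, 52.799076080322266), 52.630584716796875) 0.011965678561777254 66
```

View pics/held.png

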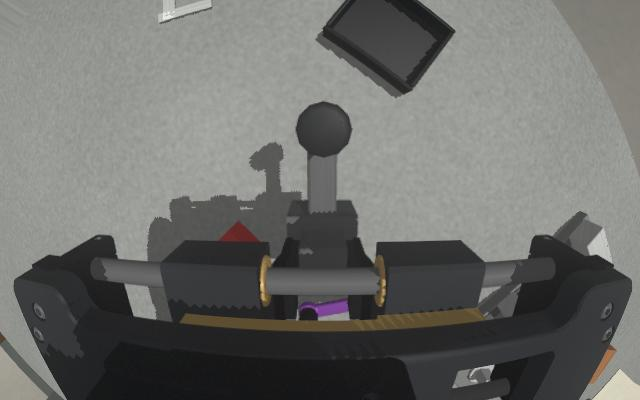

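Run:
```python
import numpy as np, cv2
W=np.load('w1.npz')['W']; z=W[...,2]; d=np.hypot(W[...,0]-.5226,W[...,1]+.0185)
for lo in(.084,.0855,.0865):
    m=(z>lo)&(z<.1)&(d<.0125); q=(W[m][:,:2]*1000).astype(np.float32); print(lo,cv2.minAreaRect(q))
    m&=(d>.0088); q=W[m][:,:2]*1000-[522.6,-18.5]; a=np.arctan2(q[:,1],q[:,0])
    print(len(q), np.degrees(np.angle(np.mean(np.exp(4j*a))))/4)  # corner direction mod 90
```

```text
0.084 ((522.680908203125, -18.17087173461914), (16.582300186157227, 16.14541244506836), 31.12160301208496)
50 -13.088984895732585
0.0855 ((522.680908203125, -18.17087173461914), (16.582300186157227, 16.14541244506836), 31.12160301208496)
50 -13.088984895732585
0.0865 ((522.680908203125, -18.17087173461914), (16.582300186157227, 16.14541244506836), 31.12160301208496)
50 -13.088984895732585
```

>>> apply_moves --increments '[{"grip": 255,"xyz": [30,33,0],"rotation": [0,0,3]},{"grip": 255,"xyz": [70,76,0],"rotation": [0,0,6]},{"grip": 255,"xyz": [110,120,0],"rotation": [0,0,9]},{"grip": 255,"xyz": [150,163,0],"rotation": [0,0,12]},{"grip": 255,"xyz": [185,201,0],"rotation": [0,0,13]}]'

```text
time: 4.68
ee_pos: [0.5192, 0.0254, 0.1773]
eef_rot: [0.874, -0.486, -0.002, 0.003]
ft_force: [0.6, 0.8, -4.0]
width: 0.0242
```

```bash
cat > goto.py <<'E'
import sys
from h import *
def go(x,y,z,hd=None):
    s=st(); M=R.from_quat(s['eef_rot']).as_matrix(); d=(np.array([x,y,z])-s['ee_pos'])*1000
    print('shift mm',np.round(M.T@d,1))
    if hd is not None:
        h=np.radians(hd); X=np.array([np.cos(h),np.sin(h),0]); Z=np.array([0,0,-1.]); Rt=np.stack([X,np.cross(Z,X),Z],1)
        print('rotvec deg',np.round(np.degrees(R.from_matrix(M.T@Rt).as_rotvec()),2))
go(*map(float,sys.argv[1:]))
E
python3 goto.py 0.5207 -0.0189 0.170 -58
```

```text
t 4.675 p [0.5192 0.0254 0.1773] F [ 0.6  0.8 -4. ] T [-0.03 -0.    0.04] w 0.0242
[[0.528, -0.849, -0.006], [-0.849, -0.528, -0.003], [-0.0, 0.006, -1.0]] q [-0.1   0.15 -0.04  1.8   0.01  1.2  -1.16]
shift mm [38.4 22.1  7.4]
rotvec deg [ 0.37  0.02 -0.14]
```

>>> apply_moves --increments '[{"grip": 255,"xyz": [20,11,0],"rotation": [0.2,0,0]},{"grip": 255,"xyz": [38.4,22.1,4],"rotation": [0.4,0,0]},{"grip": 255,"xyz": [38.4,22.1,7],"rotation": [0.4,0,0]},{"grip": 255,"xyz": [38.4,22.1,7],"rotation": [0.4,0,0]}]'

```text
time: 5.18
ee_pos: [0.52, -0.0182, 0.1692]
eef_rot: [0.874, -0.486, -0.001, 0.0]
ft_force: [-0.4, 0.2, -4.1]
width: 0.024
```

```bash
python3 held.py; python3 goto.py 0.5207 -0.0189 0.147 -58; python3 -c "
from h import *
cs=cam('side'); print(proj(cs,[.5227,-.0183,.09])); cv2.imwrite('pics/s3.png',cv2.resize(cs['img'][140:240,240:360],None,fx=6,fy=6))
c=cam('scene'); print(proj(c,[.5227,-.0183,.09])); cv2.imwrite('pics/c3.png',cv2.resize(c['img'][120:220,280:400],None,fx=6,fy=6))"
```

```text
t 5.175 p [ 0.52   -0.0182  0.1692] F [-0.4  0.2 -4.1] T [0.   0.13 0.01] w 0.024
[[0.528, -0.849, -0.002], [-0.849, -0.528, 0.001], [-0.002, 0.001, -1.0]] q [-0.04  0.15 -0.01  1.82  0.    1.18 -1.07]
wrist grip top ((1.136871337890625, -70.2054443359375), 11.01283073425293) -0.03681589477069909 2396
wrist hub top ((1.0778217315673828, -19.17448616027832), (41.62916564941406, 21.605504989624023), 0.4530876576900482) 0.010068018706699305 1850
scene grip top ((-0.16021068394184113, -71.7903060913086), 11.62111759185791) -0.03614567861538891 72
scene hub top ((-5.724215507507324, -13.44845199584961), (29.964454650878906, 50.84153747558594), 60.21807861328125) 0.01032545220515027 104
side hub top ((9.539339065551758, 1.8030757904052734), (35.864105224609375, 53.27025604248047), 36.381256103515625) 0.010440743092633927 106
t 5.325 p [ 0.5206 -0.0179  0.1701] F [ 0.2 -0.1 -3.5] T [-0.01  0.17  0.03] w 0.0237
[[0.529, -0.849, -0.0], [-0.849, -0.529, 0.001], [-0.001, -0.0, -1.0]] q [-0.04  0.15 -0.01  1.82  0.    1.18 -1.07]
shift mm [ 0.9  0.4 23.1]
rotvec deg [-0.01  0.05 -0.05]
(np.float64(298.22465967493343), np.float64(198.99204564605276))
(np.float64(338.02241392895434), np.float64(183.1170357908691))
```

View pics/s3.png

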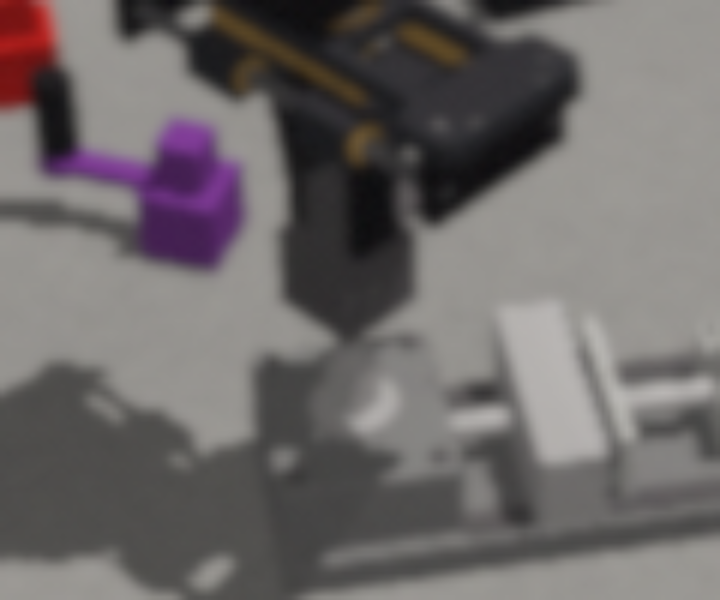

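View pics/c3.png

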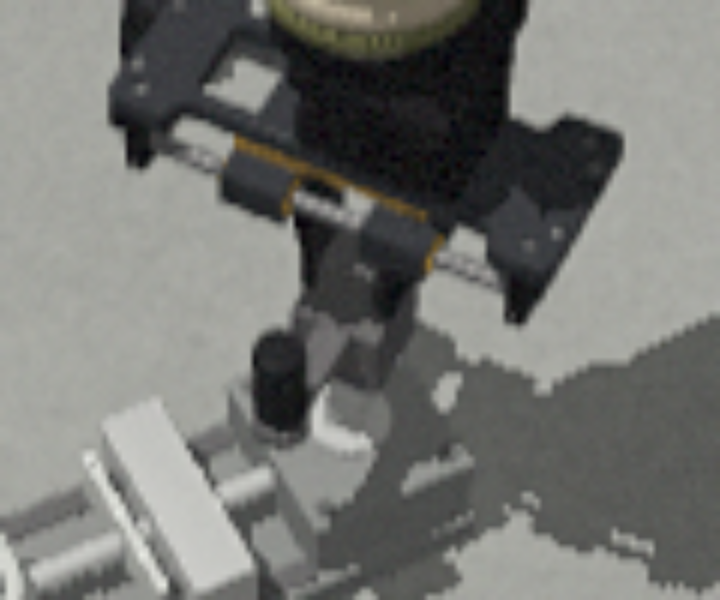

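>>> apply_moves --increments '[{"grip": 255,"xyz": [0.7,0.4,10],"rotation": [0,0,0]},{"grip": 255,"xyz": [0.7,0.4,20],"rotation": [0,0,0]},{"grip": 255,"xyz": [0.7,0.4,24],"rotation": [0,0,0]},{"grip": 255,"xyz": [0.7,0.4,27],"rotation": [0,0,0]},{"grip": 255,"xyz": [0.7,0.4,29],"rotation": [0,0,0]}]'

```text
time: 6.05
ee_pos: [0.5208, -0.019, 0.1413]
eef_rot: [0.874, -0.485, -0.0, -0.0]
ft_force: [0.0, 0.4, -4.3]
width: 0.0235
```

```bash
python3 goto.py 0.5205 -0.0187 0.136 -58
```

```text
t 6.05 p [ 0.5208 -0.019   0.1413] F [ 0.   0.4 -4.3] T [-0.    0.1   0.02] w 0.0235
[[0.529, -0.849, 0.0], [-0.849, -0.529, 0.001], [-0.0, -0.001, -1.0]] q [-0.04  0.18 -0.01  1.85  0.    1.12 -1.07]
shift mm [-0.4  0.1  5.3]
rotvec deg [-0.03  0.02 -0.08]
```

>>> apply_moves --increments '[{"grip": 255,"xyz": [-0.2,0,1.5],"rotation": [0,0,0]},{"grip": 255,"xyz": [-0.2,0,3],"rotation": [0,0,0]},{"grip": 255,"xyz": [-0.2,0,4],"rotation": [0,0,0]},{"grip": 255,"xyz": [-0.2,0,5],"rotation": [0,0,0]},{"grip": 255,"xyz": [-0.2,0,6],"rotation": [0,0,0]}]'

```text
time: 6.68
ee_pos: [0.5208, -0.0188, 0.1353]
eef_rot: [0.874, -0.485, 0.0, -0.0]
ft_force: [-0.3, -0.1, -4.9]
width: 0.0237
```

```bash
python3 goto.py 0.5205 -0.0187 0.130 -58
```

```text
t 6.675 p [ 0.5208 -0.0188  0.1353] F [-0.3 -0.1 -4.9] T [ 0.04  0.08 -0.05] w 0.0237
[[0.529, -0.849, 0.0], [-0.849, -0.529, 0.001], [-0.0, -0.001, -1.0]] q [-0.04  0.18 -0.01  1.85  0.    1.1  -1.07]
shift mm [-0.3  0.1  5.3]
rotvec deg [-0.04  0.02 -0.08]
```

Underside is now at about 0.086 m, below the square's top, with no contact force. Going on down gently.

>>> apply_moves --increments '[{"grip": 255,"xyz": [-0.2,0,1.5],"rotation": [0,0,0]},{"grip": 255,"xyz": [-0.2,0,3],"rotation": [0,0,0]},{"grip": 255,"xyz": [-0.2,0,4.5],"rotation": [0,0,0]},{"grip": 255,"xyz": [-0.2,0,6],"rotation": [0,0,0]}]'

```text
time: 7.18
ee_pos: [0.5206, -0.0187, 0.1292]
eef_rot: [0.874, -0.485, -0.0, -0.0]
ft_force: [0.6, 0.7, -3.8]
width: 0.0238
```

```bash
python3 goto.py 0.5205 -0.0187 0.1136 -58
```

```text
t 7.175 p [ 0.5206 -0.0187  0.1292] F [ 0.6  0.7 -3.8] T [-0.08  0.13  0.01] w 0.0238
[[0.529, -0.849, 0.0], [-0.849, -0.529, 0.001], [-0.0, -0.001, -1.0]] q [-0.04  0.19 -0.01  1.86  0.    1.09 -1.07]
shift mm [-0.   0.1 15.6]
rotvec deg [-0.04  0.02 -0.08]
```

>>> apply_moves --increments '[{"grip": 255,"xyz": [0,0,3],"rotation": [0,0,0]},{"grip": 255,"xyz": [0,0,6],"rotation": [0,0,0]},{"grip": 255,"xyz": [0,0,9],"rotation": [0,0,0]},{"grip": 255,"xyz": [0,0,12],"rotation": [0,0,0]}]'

```text
time: 7.68
ee_pos: [0.5206, -0.0187, 0.117]
eef_rot: [0.874, -0.485, -0.0, -0.0]
ft_force: [-0.5, 0.6, -4.2]
width: 0.0237
```

>>> apply_moves --increments '[{"grip": 255,"xyz": [0,0,1],"rotation": [0,0,0]},{"grip": 255,"xyz": [0,0,2],"rotation": [0,0,0]},{"grip": 255,"xyz": [0,0,3],"rotation": [0,0,0]}]'

```text
time: 8.05
ee_pos: [0.5207, -0.0186, 0.114]
eef_rot: [0.874, -0.485, 0.0, -0.0]
ft_force: [0.3, -0.2, -3.1]
width: 0.0237
```

```bash
python3 goto.py 0.5205 -0.0187 0.1136 -58
```

```text
t 8.05 p [ 0.5207 -0.0186  0.114 ] F [ 0.3 -0.2 -3.1] T [-0.03  0.12 -0.01] w 0.0237
[[0.529, -0.849, 0.0], [-0.849, -0.529, 0.001], [-0.0, -0.001, -1.0]] q [-0.04  0.21 -0.01  1.88  0.    1.06 -1.07]
shift mm [-0.1  0.2  0.4]
rotvec deg [-0.04  0.02 -0.08]
```

>>> apply_moves --increments '[{"grip": 255,"xyz": [0,0,0.5],"rotation": [0,0,0]},{"grip": 255,"xyz": [0,0,1],"rotation": [0,0,0]},{"grip": 255,"xyz": [0,0,1],"rotation": [0,0,0]}]'

```text
time: 8.43
ee_pos: [0.5208, -0.0186, 0.1134]
eef_rot: [0.874, -0.485, 0.0, -0.001]
ft_force: [-3.7, 1.7, 3.0]
width: 0.0238
```

```bash
python3 goto.py 0.5205 -0.0187 0.1136 -58
```

```text
t 8.425 p [ 0.5208 -0.0186  0.1134] F [-3.7  1.7  3. ] T [ 0.07  0.81 -0.02] w 0.0238
[[0.529, -0.849, 0.001], [-0.849, -0.529, 0.001], [-0.0, -0.001, -1.0]] q [-0.04  0.21 -0.01  1.88  0.    1.06 -1.07]
shift mm [-0.1  0.3 -0.2]
rotvec deg [-0.06  0.01 -0.07]
```

The crank is seated: contact came at TCP z 0.1134, as predicted. I'll release it and move to the grip.

>>> apply_moves --increments '[{"grip": 80,"xyz": [0,0,-0.5],"rotation": [0,0,0]},{"grip": 80,"xyz": [0,0,-0.5],"rotation": [0,0,0]},{"grip": 80,"xyz": [0,0,-0.5],"rotation": [0,0,0]},{"grip": 60,"xyz": [0,0,-30],"rotation": [0,0,0]},{"grip": 60,"xyz": [0,0,-65],"rotation": [0,0,0]}]'

```text
time: 9.05
ee_pos: [0.5203, -0.0187, 0.1787]
eef_rot: [0.874, -0.485, -0.0, -0.0]
ft_force: [0.9, 1.0, 0.0]
width: 0.0636
```

>>> apply_moves --increments '[{"grip": 60,"xyz": [0,20,-15],"rotation": [0,0,0]},{"grip": 60,"xyz": [0,30,-15],"rotation": [0,0,0]},{"grip": 60,"xyz": [0,30,-15],"rotation": [0,0,0]}]'

```text
time: 9.43
ee_pos: [0.4943, -0.0349, 0.193]
eef_rot: [0.874, -0.486, -0.001, 0.0]
ft_force: [-0.1, 0.6, -0.9]
width: 0.0663
```

```bash
cat > look.py <<'E'
from h import *
import sys
s=st()
c=cam('wrist',sys.argv[1]); W=cloud(c); z=W[...,2]
d=np.hypot(W[...,0]-.523,W[...,1]+.0182)
def op(m): return cv2.morphologyEx(m.astype(np.uint8),cv2.MORPH_OPEN,np.ones((3,3)))>0
m=op((z>.126)&(z<.135)&(d<.025)); 
if m.sum()>20: print('boss',cv2.minAreaRect((W[m][:,:2]*1000).astype(np.float32)),np.median(z[m]))
m=op((z>.1)&(z<.106)&(d<.035))
if m.sum()>20: print('hub top',cv2.minAreaRect((W[m][:,:2]*1000).astype(np.float32)),np.median(z[m]))
m=op((z>.142)&(z<.156)&(d<.09)&(d>.045))
if m.sum()>20:
    p=cv2.minEnclosingCircle((W[m][:,:2]*1000).astype(np.float32)); print('grip',p,np.median(z[m]), np.degrees(np.arctan2(p[0][1]+18.2,p[0][0]-523)))
E
python3 look.py w4.png
```

```text
t 9.425 p [ 0.4943 -0.0349  0.193 ] F [-0.1  0.6 -0.9] T [-0.07  0.11  0.05] w 0.0663
[[0.528, -0.849, -0.001], [-0.849, -0.528, 0.001], [-0.001, 0.001, -1.0]] q [-0.02  0.08  0.    1.85 -0.    1.22 -1.04]
boss ((522.5372314453125, -17.6156063079834), (24.155662536621094, 23.873353958129883), 32.111244201660156) 0.130362075224978
hub top ((528.459228515625, -13.424501419067383), (54.27715301513672, 40.05201721191406), 32.51245880126953) 0.10324642759905622
grip ((579.7088012695312, 18.639907836914062), 11.05986213684082) 0.1501409365747627 33.00908235729571
```

View pics/w4.png

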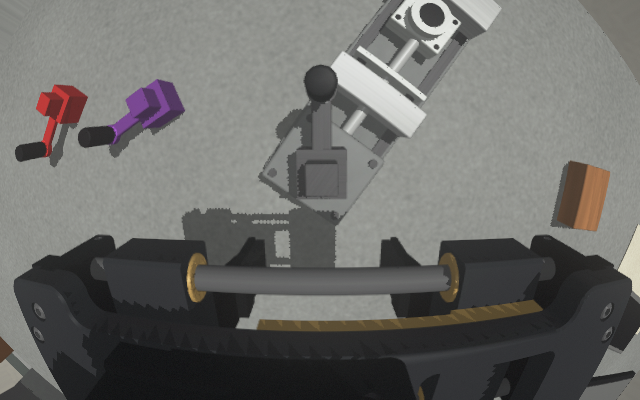

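The view shows the crank seated upright: boss top at 0.130 m and grip top at 0.150 m, matching a fully-down crank. Now I measure the jaw, plate and part along the vise's x.

```bash
cat > jaw.py <<'E'
from h import *
import sys
C=np.array([.5227,-.0182]); h=np.radians(float(sys.argv[1]) if len(sys.argv)>1 else -3.4); X=np.array([np.cos(h),np.sin(h)]); Y=np.array([-X[1],X[0]])
for n in ('wrist','scene','side'):
    c=cam(n); W=cloud(c); d=W[...,:2]-C; x=d@X*1000; y=d@Y*1000; z=W[...,2]*1000
    print(n)
    for lab,zl,zh,yl,yh,xl,xh in [('jaw/fixed top',59,65,-48,48,60,262),('plate top 56-62?',50,58.5,-38,38,60,170),('part top',46,54,-30,30,100,215)]:
        m=(z>zl)&(z<zh)&(y>yl)&(y<yh)&(x>xl)&(x<xh)
        hst,e=np.histogram(x[m],bins=np.arange(xl,xh+1,1.0))
        on=hst>max(4,0.15*hst.max()); k=np.flatnonzero(np.diff(np.r_[0,on.astype(int),0]))
        print(' ',lab,[(int(e[a]),int(e[b]),int(hst[a:b].sum())) for a,b in zip(k[::2],k[1::2])])
E
python3 jaw.py
python3 - <<'E'
import numpy as np,cv2
S=np.load('sc.npy')
d=S[...,:2]-[.5227,-.0182]
for lo,hi in((180,262),(60,125)):
    r=np.hypot(d[...,0],d[...,1])*1000
    m=(S[...,2]>.0595)&(S[...,2]<.065)&(r>lo)&(r<hi)&(abs(d[...,1]+.0594*d[...,0])<.06); m=cv2.morphologyEx(m.astype(np.uint8),cv2.MORPH_OPEN,np.ones((3,3)))>0
    print(cv2.minAreaRect((S[m][:,:2]*1000).astype(np.float32)))
E
```

```text
wrist
  jaw/fixed top [(70, 101, 3108), (108, 115, 459), (164, 169, 105), (170, 179, 199), (180, 182, 47), (183, 185, 42), (187, 188, 21), (189, 190, 21), (193, 194, 18), (214, 234, 609), (237, 238, 20), (239, 240, 20)]
  plate top 56-62? [(70, 71, 71), (108, 110, 173), (160, 170, 410)]
  part top [(108, 110, 128), (159, 175, 628), (176, 178, 34), (179, 180, 17), (214, 215, 51)]
scene
  jaw/fixed top [(71, 78, 67), (79, 102, 229), (110, 111, 6), (112, 115, 21), (169, 170, 5), (183, 184, 5), (185, 186, 5), (187, 188, 5), (199, 200, 6), (215, 255, 420)]
  plate top 56-62? [(100, 101, 11), (114, 115, 11)]
  part top [(100, 101, 9), (114, 115, 8), (161, 163, 12), (164, 165, 6), (169, 170, 5), (203, 205, 10), (206, 211, 35)]
side
  jaw/fixed top [(71, 102, 279), (110, 113, 15), (114, 115, 8), (175, 176, 5), (183, 184, 5), (186, 187, 5), (188, 189, 6), (191, 192, 5), (193, 195, 10), (197, 198, 7), (216, 253, 317), (255, 256, 5)]
  plate top 56-62? [(71, 73, 16), (109, 111, 17), (164, 166, 11)]
  part top [(109, 110, 10), (162, 167, 32), (168, 169, 6), (200, 201, 5), (209, 210, 5)]
((745.2875366210938, -34.535526275634766), (90.60892486572266, 59.313079833984375), 70.05741882324219)
((610.16162109375, -25.079933166503906), (97.21549987792969, 28.22467041015625), 89.78723907470703)
```

Jaw front is at about 101 mm, the fixed face at 215, the part at about 160.5 to 210.5 and the plate front at about 115. So 54 mm of jaw travel is needed, about 2.25 turns (810°). Now the grip.

```bash
python3 goto.py 0.5797 0.0186 0.121 -58
```

```text
t 9.625 p [ 0.4949 -0.0342  0.193 ] F [ 1.3 -1.2 -0.2] T [ 0.08  0.13 -0.05] w 0.0663
[[0.529, -0.849, -0.002], [-0.849, -0.529, 0.001], [-0.001, 0.001, -1.0]] q [-0.02  0.08  0.    1.85 -0.    1.22 -1.04]
shift mm [   0.2 -100.    71.9]
rotvec deg [ 0.06  0.09 -0.05]
```

>>> apply_moves --increments '[{"grip": 80,"xyz": [0,-50,0],"rotation": [0,0,0]},{"grip": 80,"xyz": [0,-100,0],"rotation": [0,0,0]},{"grip": 80,"xyz": [0,-100,30],"rotation": [0,0,0]},{"grip": 80,"xyz": [0,-100,72],"rotation": [0,0,0]},{"grip": 80,"xyz": [0,-100,72],"rotation": [0,0,0]}]'

```text
time: 10.25
ee_pos: [0.5775, 0.019, 0.1175]
eef_rot: [0.875, -0.485, -0.004, 0.002]
ft_force: [-0.1, 0.4, 0.4]
width: 0.0598
```

```bash
python3 goto.py 0.5797 0.0186 0.121 -58
```

```text
t 10.25 p [0.5775 0.019  0.1175] F [-0.1  0.4  0.4] T [ 0.04  0.09 -0.  ] w 0.0598
[[0.53, -0.848, -0.008], [-0.848, -0.53, 0.0], [-0.005, 0.007, -1.0]] q [-0.09  0.32 -0.03  1.72  0.01  1.11 -1.13]
shift mm [ 1.5 -1.7 -3.6]
rotvec deg [ 0.4   0.26 -0.02]
```

>>> apply_moves --increments '[{"grip": 80,"xyz": [1.5,-1.7,-3],"rotation": [0.4,0.2,0]},{"grip": 80,"xyz": [1.5,-1.7,-3],"rotation": [0.4,0.2,0]}]'

```text
time: 10.5
ee_pos: [0.5808, 0.0187, 0.1223]
eef_rot: [0.875, -0.485, 0.001, -0.001]
ft_force: [0.6, 0.9, 0.9]
width: 0.0598
```

>>> apply_moves --increments '[{"grip": 255,"xyz": [0,0,0],"rotation": [0,0,0]},{"grip": 255,"xyz": [0,0,0],"rotation": [0,0,0]},{"grip": 255,"xyz": [0,0,0],"rotation": [0,0,0]},{"grip": 255,"xyz": [0,0,0],"rotation": [0,0,0]}]' --squeeze 35

```text
time: 11.0
ee_pos: [0.5808, 0.0186, 0.1223]
eef_rot: [0.875, -0.485, 0.001, -0.001]
ft_force: [-0.5, -0.3, -0.9]
width: 0.0274
```

```bash
python3 goto.py 0.5797 0.0186 0.121 -58
```

```text
t 11.0 p [0.5808 0.0186 0.1223] F [-0.5 -0.3 -0.9] T [ 0.01  0.08 -0.05] w 0.0274
[[0.53, -0.848, 0.002], [-0.848, -0.53, 0.001], [0.0, -0.002, -1.0]] q [-0.08  0.32 -0.03  1.71  0.01  1.11 -1.13]
shift mm [-0.5  0.9  1.3]
rotvec deg [-0.14 -0.   -0.03]
```

>>> apply_moves --increments '[{"grip": 255,"xyz": [0,0,0],"rotation": [0,0,0]},{"grip": 255,"xyz": [0,0,0],"rotation": [0,0,0]}]'

```text
time: 11.25
ee_pos: [0.5807, 0.0187, 0.1223]
eef_rot: [0.875, -0.485, 0.001, -0.001]
ft_force: [-0.3, 0.6, 0.6]
width: 0.0212
```

```bash
cat > wind.py <<'E'
from h import *
import sys
# args: cx cy z step_deg n
cx,cy,z,stp,n=map(float,sys.argv[1:6]); s=st(); p=np.array(s['ee_pos']); M=R.from_quat(s['eef_rot']).as_matrix()
v=p[:2]-[cx,cy]; phi=np.arctan2(v[1],v[0]); print('phi',round(np.degrees(phi),1),'rad',round(np.hypot(*v)*1000,2))
F=np.array(s['ft_force'][:2]); e=v/np.hypot(*v); print('F radial',round(F@e,1),'tang(ccw)',round(F@[-e[1],e[0]],1))
for k in range(1,int(n)+1):
    a=phi-np.radians(stp)*k; d=np.array([cx+.068*np.cos(a),cy+.068*np.sin(a),z])-p
    print(np.round(M.T@d*1000,1).tolist())
h=np.radians(-58); X=np.array([np.cos(h),np.sin(h),0]); Z=np.array([0,0,-1.]); Rt=np.stack([X,np.cross(Z,X),Z],1)
print('rot',np.round(np.degrees(R.from_matrix(M.T@Rt).as_rotvec()),1))
E
python3 - <<'E'
from h import *
s=st(); p=s['ee_pos']; a=np.radians(32.4); print(p[0]-.068*np.cos(a),p[1]-.068*np.sin(a))
E
python3 wind.py 0.5230 -0.0180 0.122 12 5
```

```text
t 11.25 p [0.5807 0.0187 0.1223] F [-0.3  0.6  0.6] T [0.02 0.09 0.03] w 0.0212
[[0.53, -0.848, 0.002], [-0.848, -0.53, 0.001], [-0.0, -0.002, -1.0]] q [-0.08  0.32 -0.03  1.71  0.01  1.11 -1.13]
0.523286186721932 -0.017725801435422694
t 11.25 p [0.5807 0.0187 0.1223] F [-0.3  0.6  0.6] T [0.02 0.09 0.03] w 0.0212
[[0.53, -0.848, 0.002], [-0.848, -0.53, 0.001], [-0.0, -0.002, -1.0]] q [-0.08  0.32 -0.03  1.71  0.01  1.11 -1.13]
phi 32.5 rad 68.39
F radial 0.1 tang(ccw) 0.6
[14.2, 1.8, 0.3]
[27.7, 6.0, 0.3]
[40.1, 13.0, 0.2]
[50.7, 22.5, 0.2]
[59.2, 33.9, 0.2]
rot [-0.1  0.  -0. ]
```

>>> apply_moves --increments '[{"grip": 255,"xyz": [14.2,1.8,0.2],"rotation": [0,0,0]},{"grip": 255,"xyz": [27.7,6.0,0.2],"rotation": [0,0,0]},{"grip": 255,"xyz": [40.1,13.0,0.2],"rotation": [0,0,0]},{"grip": 255,"xyz": [50.7,22.5,0.2],"rotation": [0,0,0]},{"grip": 255,"xyz": [59.2,33.9,0.2],"rotation": [0,0,0]}]'

```text
time: 11.88
ee_pos: [0.5827, -0.0501, 0.1218]
eef_rot: [0.874, -0.485, 0.0, -0.001]
ft_force: [-3.7, 5.7, 1.1]
width: 0.0212
```

```bash
python3 wind.py 0.5232 -0.0178 0.122 15 5
```

```text
t 11.875 p [ 0.5827 -0.0501  0.1218] F [-3.7  5.7  1.1] T [ 1.53  1.25 -0.03] w 0.0212
[[0.529, -0.848, 0.001], [-0.848, -0.529, 0.002], [-0.001, -0.002, -1.0]] q [ 0.01  0.33  0.    1.7  -0.    1.11 -1.  ]
phi -28.5 rad 67.73
F radial -6.0 tang(ccw) 3.2
[6.9, 16.3, -0.2]
[9.1, 33.9, -0.3]
[6.6, 51.5, -0.3]
[-0.3, 67.9, -0.3]
[-11.2, 81.9, -0.3]
rot [-0.1  0.1 -0. ]
```

>>> apply_moves --increments '[{"grip": 255,"xyz": [6.9,16.3,-0.2],"rotation": [0,0,0]},{"grip": 255,"xyz": [9.1,33.9,-0.2],"rotation": [0,0,0]},{"grip": 255,"xyz": [6.6,51.5,-0.2],"rotation": [0,0,0]},{"grip": 255,"xyz": [-0.3,67.9,-0.2],"rotation": [0,0,0]},{"grip": 255,"xyz": [-11.2,81.9,-0.2],"rotation": [0,0,0]}]'

```text
time: 12.5
ee_pos: [0.5075, -0.0841, 0.122]
eef_rot: [0.874, -0.485, 0.001, -0.002]
ft_force: [4.9, 8.0, -4.8]
width: 0.0209
```

```bash
python3 wind.py 0.5232 -0.0178 0.122 18 5
```

```text
t 12.5 p [ 0.5075 -0.0841  0.122 ] F [ 4.9  8.  -4.8] T [ 1.93 -1.13  0.05] w 0.0209
[[0.529, -0.848, 0.004], [-0.848, -0.529, 0.003], [-0.0, -0.005, -1.0]] q [ 0.06  0.18  0.02  1.89 -0.01  1.07 -0.93]
phi -103.3 rad 68.11
F radial -8.9 tang(ccw) 2.9
[-17.3, 12.3, -0.0]
[-37.6, 18.8, -0.0]
[-58.9, 18.7, -0.0]
[-79.1, 12.1, -0.0]
[-96.2, -0.5, 0.0]
rot [-0.3  0.  -0. ]
```

>>> apply_moves --increments '[{"grip": 255,"xyz": [-17.3,12.0,0],"rotation": [0,0,0]},{"grip": 255,"xyz": [-37.5,18.3,0],"rotation": [0,0,0]},{"grip": 255,"xyz": [-58.6,18.2,0],"rotation": [-0.2,0,0]},{"grip": 255,"xyz": [-78.7,11.8,0],"rotation": [-0.3,0,0]},{"grip": 255,"xyz": [-95.7,-0.5,0],"rotation": [-0.3,0,0]}]'

```text
time: 13.12
ee_pos: [0.4557, -0.0045, 0.1221]
eef_rot: [0.874, -0.486, -0.001, 0.002]
ft_force: [-2.2, -2.3, 2.5]
width: 0.0213
```

```bash
sed -i 's/\.068\*/.0675*/g' wind.py; python3 wind.py 0.5232 -0.0178 0.122 18 5
```

```text
t 13.125 p [ 0.4557 -0.0045  0.1221] F [-2.2 -2.3  2.5] T [-0.72  0.55  0.05] w 0.0213
[[0.527, -0.85, -0.003], [-0.85, -0.527, -0.002], [0.001, 0.003, -1.0]] q [-0.03  0.06 -0.06  2.02  0.01  1.06 -1.11]
phi 168.9 rad 68.75
F radial 1.7 tang(ccw) 2.7
[-12.2, -17.5, 0.1]
[-19.4, -37.4, -0.0]
[-20.2, -58.5, -0.1]
[-14.4, -78.8, -0.1]
[-2.6, -96.3, -0.2]
rot [ 0.2 -0.  -0.2]
```

>>> apply_moves --increments '[{"grip": 255,"xyz": [-12.3,-17.5,0],"rotation": [0,0,0]},{"grip": 255,"xyz": [-19.4,-37.4,0],"rotation": [0,0,0]},{"grip": 255,"xyz": [-20.2,-58.5,0],"rotation": [0.2,0,-0.2]},{"grip": 255,"xyz": [-14.4,-78.8,0],"rotation": [0.2,0,-0.2]},{"grip": 255,"xyz": [-2.6,-96.3,0],"rotation": [0.2,0,-0.2]}]'

```text
time: 13.75
ee_pos: [0.5367, 0.0494, 0.1222]
eef_rot: [0.875, -0.484, 0.0, -0.001]
ft_force: [-3.7, 2.9, 0.8]
width: 0.0211
```

```bash
python3 wind.py 0.5232 -0.0178 0.122 18 5
```

```text
t 13.75 p [0.5367 0.0494 0.1222] F [-3.7  2.9  0.8] T [0.51 0.81 0.06] w 0.0211
[[0.532, -0.847, 0.001], [-0.847, -0.532, 0.001], [-0.0, -0.001, -1.0]] q [-0.09  0.24 -0.09  1.82  0.02  1.09 -1.21]
phi 78.6 rad 68.59
F radial 2.1 tang(ccw) 4.2
[17.5, -12.1, 0.2]
[37.4, -19.2, 0.2]
[58.6, -19.7, 0.2]
[78.8, -13.7, 0.2]
[96.2, -1.8, 0.2]
rot [-0.1  0.   0.1]
```

Turned about 314° so far, and the forces are low. Continuing.

>>> apply_moves --increments '[{"grip": 255,"xyz": [17.5,-12.1,0.1],"rotation": [0,0,0]},{"grip": 255,"xyz": [37.4,-19.2,0.1],"rotation": [0,0,0]},{"grip": 255,"xyz": [58.6,-19.7,0.1],"rotation": [0,0,0]},{"grip": 255,"xyz": [78.8,-13.7,0.1],"rotation": [0,0,0]},{"grip": 255,"xyz": [96.2,-1.8,0.1],"rotation": [0,0,0]}]'

```text
time: 14.38
ee_pos: [0.5893, -0.0327, 0.1219]
eef_rot: [0.875, -0.484, 0.0, -0.0]
ft_force: [-5.6, 4.9, 0.0]
width: 0.0215
```

```bash
python3 wind.py 0.5232 -0.0178 0.122 18 5
```

```text
t 14.375 p [ 0.5893 -0.0327  0.1219] F [-5.6  4.9  0. ] T [1.16 1.47 0.04] w 0.0215
[[0.531, -0.847, 0.001], [-0.847, -0.531, 0.001], [-0.0, -0.001, -1.0]] q [ 0.01  0.34 -0.04  1.69  0.01  1.12 -1.04]
phi -12.7 rad 67.72
F radial -6.6 tang(ccw) 3.6
[12.3, 17.2, -0.1]
[18.9, 37.3, -0.1]
[19.0, 58.4, -0.1]
[12.5, 78.5, -0.1]
[0.1, 95.6, -0.1]
rot [-0.   0.   0.1]
```

>>> apply_moves --increments '[{"grip": 255,"xyz": [12.3,17.2,0],"rotation": [0,0,0]},{"grip": 255,"xyz": [18.9,37.3,0],"rotation": [0,0,0]},{"grip": 255,"xyz": [19.0,58.4,0],"rotation": [0,0,0]},{"grip": 255,"xyz": [12.5,78.5,0],"rotation": [0,0,0]},{"grip": 255,"xyz": [0.1,95.6,0],"rotation": [0,0,0]}]'

```text
time: 15.0
ee_pos: [0.5082, -0.0843, 0.122]
eef_rot: [0.875, -0.485, 0.001, -0.001]
ft_force: [5.8, 9.2, -4.4]
width: 0.0207
```

```bash
python3 wind.py 0.5232 -0.0178 0.122 18 5
```

```text
t 15.0 p [ 0.5082 -0.0843  0.122 ] F [ 5.8  9.2 -4.4] T [ 2.28 -1.19 -0.02] w 0.0207
[[0.53, -0.848, 0.003], [-0.848, -0.53, 0.001], [0.001, -0.003, -1.0]] q [ 0.09  0.18 -0.02  1.88  0.    1.07 -0.94]
phi -102.7 rad 68.15
F radial -10.2 tang(ccw) 3.6
[-17.5, 12.0, -0.0]
[-37.6, 18.6, -0.1]
[-58.7, 18.7, -0.1]
[-78.8, 12.3, -0.1]
[-95.9, -0.1, -0.0]
rot [-0.2 -0.   0. ]
```

>>> apply_moves --increments '[{"grip": 255,"xyz": [-17.5,11.8,0],"rotation": [0,0,0]},{"grip": 255,"xyz": [-37.6,18.2,0],"rotation": [0,0,0]},{"grip": 255,"xyz": [-58.7,18.3,0],"rotation": [-0.2,0,0]},{"grip": 255,"xyz": [-78.8,12.1,0],"rotation": [-0.2,0,0]},{"grip": 255,"xyz": [-95.9,-0.1,0],"rotation": [-0.2,0,0]}]'

```text
time: 15.62
ee_pos: [0.4556, -0.0053, 0.1221]
eef_rot: [0.874, -0.486, -0.0, 0.002]
ft_force: [-2.7, -3.2, 3.8]
width: 0.021
```

```bash
python3 wind.py 0.5232 -0.0178 0.122 16 5
```

```text
t 15.625 p [ 0.4556 -0.0053  0.1221] F [-2.7 -3.2  3.8] T [-0.73  0.69 -0.04] w 0.021
[[0.528, -0.849, -0.003], [-0.849, -0.528, -0.003], [0.001, 0.004, -1.0]] q [ 0.    0.06 -0.1   2.02  0.01  1.06 -1.11]
phi 169.5 rad 68.77
F radial 2.1 tang(ccw) 3.6
[-11.1, -15.4, -0.0]
[-18.7, -32.6, -0.1]
[-21.2, -51.2, -0.2]
[-18.4, -69.8, -0.2]
[-10.7, -86.9, -0.3]
rot [ 0.2 -0.1 -0.1]
```

>>> apply_moves --increments '[{"grip": 255,"xyz": [-11.1,-15.4,0],"rotation": [0,0,0]},{"grip": 255,"xyz": [-18.7,-32.6,0],"rotation": [0,0,0]},{"grip": 255,"xyz": [-21.2,-51.2,0],"rotation": [0.2,0,0]},{"grip": 255,"xyz": [-18.4,-69.8,0],"rotation": [0.2,0,0]},{"grip": 255,"xyz": [-10.7,-86.9,-0.2],"rotation": [0.2,0,0]}]'

```text
time: 16.25
ee_pos: [0.5238, 0.0507, 0.1223]
eef_rot: [0.874, -0.485, 0.0, -0.0]
ft_force: [-2.7, 4.3, 2.1]
width: 0.0207
```

```bash
python3 wind.py 0.5232 -0.0178 0.122 12 5;  python3 jaw.py; python3 -c "
from h import *
c=cam('scene'); cv2.imwrite('pics/c5.png',cv2.resize(c['img'][140:260,230:380],None,fx=5,fy=5,interpolation=cv2.INTER_NEAREST))"
```

```text
t 16.25 p [0.5238 0.0507 0.1223] F [-2.7  4.3  2.1] T [0.98 0.8  0.03] w 0.0207
[[0.529, -0.848, 0.0], [-0.848, -0.529, 0.0], [0.0, -0.0, -1.0]] q [-0.06  0.21 -0.13  1.85  0.03  1.08 -1.22]
phi 89.5 rad 68.51
F radial 4.3 tang(ccw) 2.7
[9.6, -10.5, 0.3]
[20.5, -19.5, 0.3]
[33.0, -26.0, 0.3]
[46.6, -29.8, 0.3]
[60.7, -30.7, 0.3]
rot [-0. -0. -0.]
wrist
  jaw/fixed top [(113, 144, 3963), (151, 158, 569), (164, 165, 34), (169, 170, 37), (171, 174, 93), (175, 177, 71), (184, 185, 32), (214, 254, 3432)]
  plate top 56-62? [(113, 115, 236), (151, 153, 339), (162, 170, 462)]
  part top [(113, 115, 165), (151, 153, 245), (162, 176, 575), (201, 202, 20), (204, 205, 23), (206, 207, 27), (214, 215, 120)]
scene
  jaw/fixed top [(115, 145, 298), (155, 159, 27), (195, 196, 5), (199, 200, 5), (215, 255, 427)]
  plate top 56-62? [(143, 145, 15), (152, 153, 5), (156, 157, 5), (158, 159, 12), (162, 163, 5)]
  part top [(144, 145, 10), (158, 159, 8), (161, 163, 11), (203, 204, 7), (205, 211, 42)]
side
  jaw/fixed top [(115, 145, 269), (153, 154, 5), (155, 158, 16), (169, 170, 5), (175, 176, 5), (177, 178, 6), (188, 189, 5), (191, 194, 15), (200, 201, 5), (216, 253, 325), (254, 256, 12)]
  plate top 56-62? [(115, 116, 12), (152, 155, 22), (165, 167, 13)]
  part top [(115, 116, 9), (153, 154, 10), (164, 166, 17), (168, 170, 11)]
```

View pics/c5.png

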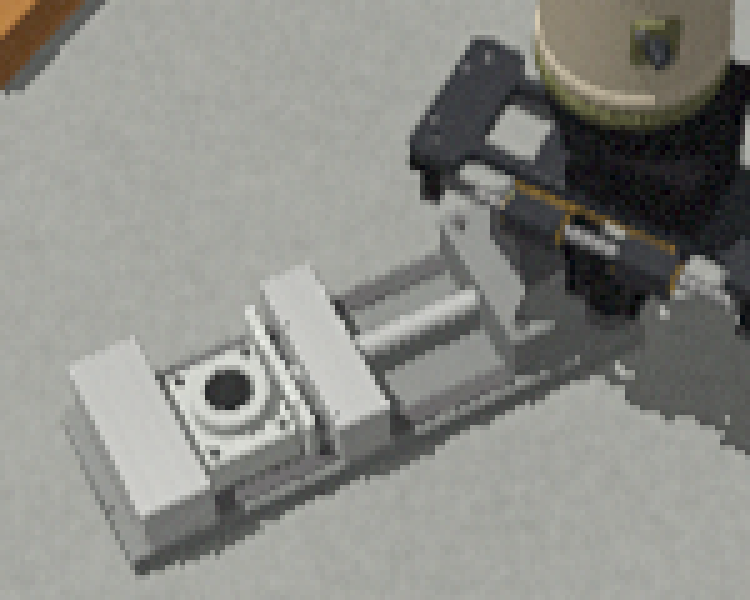

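The jaw front is now at about 144.3 mm, with about 160° remaining. The plate is close to the housing. Continuing slower.

>>> apply_moves --increments '[{"grip": 255,"xyz": [9.6,-10.5,0.2],"rotation": [0,0,0]},{"grip": 255,"xyz": [20.5,-19.5,0.2],"rotation": [0,0,0]},{"grip": 255,"xyz": [33.0,-26.0,0.2],"rotation": [0,0,0]},{"grip": 255,"xyz": [46.6,-29.8,0.2],"rotation": [0,0,0]},{"grip": 255,"xyz": [60.7,-30.7,0.2],"rotation": [0,0,0]}]'

```text
time: 17.08
ee_pos: [0.583, 0.0139, 0.1223]
eef_rot: [0.874, -0.486, 0.001, -0.001]
ft_force: [-3.1, 1.9, 0.3]
width: 0.021
```

```bash
python3 wind.py 0.5232 -0.0178 0.122 12 5
```

```text
t 17.075 p [0.583  0.0139 0.1223] F [-3.1  1.9  0.3] T [0.63 0.7  0.  ] w 0.021
[[0.528, -0.849, 0.003], [-0.849, -0.528, 0.0], [0.001, -0.002, -1.0]] q [-0.02  0.32 -0.1   1.71  0.03  1.11 -1.14]
phi 27.9 rad 67.72
F radial -1.8 tang(ccw) 3.1
[13.9, 2.7, 0.3]
[27.0, 7.9, 0.3]
[38.7, 15.8, 0.3]
[48.5, 26.0, 0.3]
[56.0, 38.0, 0.3]
rot [-0.1 -0.1 -0.1]
```

>>> apply_moves --increments '[{"grip": 255,"xyz": [13.9,2.7,0.2],"rotation": [0,0,0]},{"grip": 255,"xyz": [27.0,7.9,0.2],"rotation": [0,0,0]},{"grip": 255,"xyz": [38.7,15.8,0.2],"rotation": [0,0,0]},{"grip": 255,"xyz": [48.5,26.0,0.2],"rotation": [0,0,0]},{"grip": 255,"xyz": [56.0,38.0,0.2],"rotation": [0,0,0]}]'

```text
time: 17.7
ee_pos: [0.5798, -0.0544, 0.122]
eef_rot: [0.874, -0.486, 0.001, -0.001]
ft_force: [-2.4, 5.3, 0.8]
width: 0.0212
```

```bash
python3 wind.py 0.5232 -0.0178 0.122 8 5;  python3 jaw.py; python3 -c "
from h import *
c=cam('wrist','w6.png')
c=cam('scene'); cv2.imwrite('pics/c6.png',cv2.resize(c['img'][140:260,230:380],None,fx=5,fy=5,interpolation=cv2.INTER_NEAREST))"
```

```text
t 17.7 p [ 0.5798 -0.0544  0.122 ] F [-2.4  5.3  0.8] T [ 1.48  0.65 -0.01] w 0.0212
[[0.528, -0.849, 0.002], [-0.849, -0.528, 0.001], [0.001, -0.002, -1.0]] q [ 0.07  0.32 -0.06  1.71  0.02  1.11 -1.02]
phi -32.9 rad 67.39
F radial -4.9 tang(ccw) 3.2
[3.5, 8.7, 0.0]
[5.7, 17.9, 0.0]
[6.5, 27.3, -0.0]
[6.1, 36.7, -0.0]
[4.3, 45.9, -0.1]
rot [-0.1 -0.  -0.1]
wrist
  jaw/fixed top [(122, 152, 5798), (158, 165, 830), (169, 207, 1620), (214, 254, 3780)]
  plate top 56-62? [(158, 160, 231), (166, 170, 290)]
  part top [(100, 101, 18), (121, 123, 36), (156, 157, 17), (158, 160, 160), (166, 193, 1157), (194, 215, 640)]
scene
  jaw/fixed top [(123, 144, 206), (145, 153, 74), (160, 165, 35), (178, 179, 5), (191, 193, 11), (194, 195, 5), (198, 199, 6), (200, 201, 5), (215, 232, 182), (233, 255, 236)]
  plate top 56-62? [(152, 153, 10), (164, 166, 16), (167, 168, 5)]
  part top [(152, 154, 16), (164, 166, 15), (167, 169, 13), (210, 213, 23)]
side
  jaw/fixed top [(123, 125, 15), (126, 127, 7), (128, 131, 19), (132, 133, 10), (134, 138, 27), (139, 144, 35), (145, 149, 29), (150, 153, 19), (162, 163, 5), (164, 165, 6), (181, 182, 6), (188, 189, 6), (190, 191, 5), (194, 195, 5), (198, 199, 5), (216, 249, 291), (250, 255, 41)]
  plate top 56-62? [(123, 124, 8), (159, 161, 19), (169, 170, 6)]
  part top [(123, 124, 5), (159, 161, 15), (169, 171, 13), (173, 175, 11), (176, 177, 5), (211, 212, 5)]
```

View pics/c6.png

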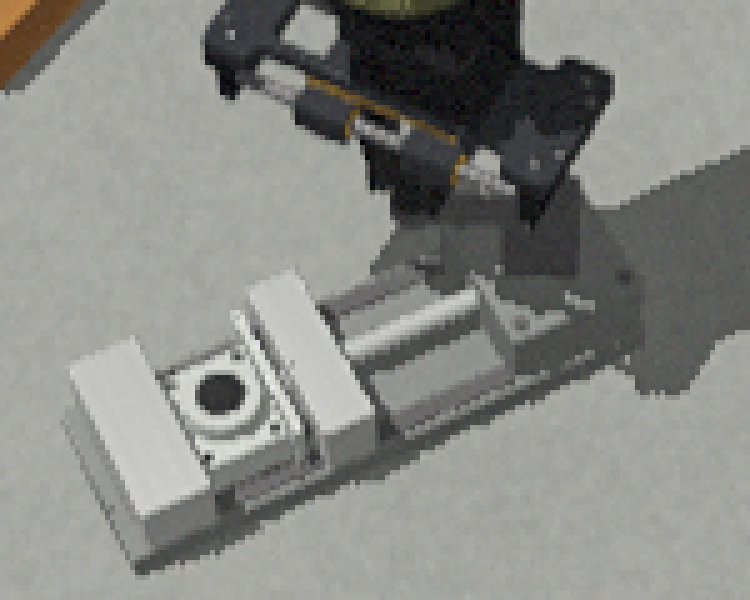

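View pics/w6.png

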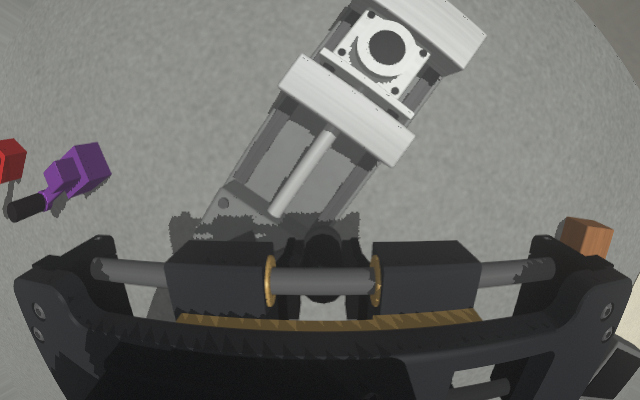

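>>> apply_moves --increments '[{"grip": 255,"xyz": [3.5,8.7,0],"rotation": [0,0,0]},{"grip": 255,"xyz": [5.7,17.9,0],"rotation": [0,0,0]},{"grip": 255,"xyz": [6.5,27.3,0],"rotation": [0,0,0]},{"grip": 255,"xyz": [6.1,36.7,0],"rotation": [0,0,0]},{"grip": 255,"xyz": [6.1,36.7,0],"rotation": [0,0,0]}]'

```text
time: 18.58
ee_pos: [0.5514, -0.0791, 0.1221]
eef_rot: [0.874, -0.486, 0.001, -0.001]
ft_force: [0.1, 4.6, -0.8]
width: 0.0215
```

```bash
cat > fine.py <<'E'
from h import *
C=np.array([.5227,-.0182]); h=np.radians(-3.4); X=np.array([np.cos(h),np.sin(h)]); Y=np.array([-X[1],X[0]])
for n in('wrist','scene','side'):
    c=cam(n); W=cloud(c); d=W[...,:2]-C; x=d@X*1000; y=d@Y*1000; z=W[...,2]*1000
    v=(z>60)&(z<65)
    out=[]
    for y0 in range(-36,40,8):
        m=v&(abs(y-y0)<4)
        j=x[m&(x>110)&(x<158)]; f=x[m&(x>205)&(x<225)]; mm=(z>56.5)&(z<61.5)&(abs(y-y0)<4)
        p=x[mm&(x>j.max()+3)&(x<170)] if len(j)>5 else []
        if len(j)>5 and len(p)>3: out.append((y0,round(np.percentile(j,98),1),round(np.percentile(p,3),1),round(np.percentile(p,97),1),round(np.percentile(f,2),1) if len(f)>5 else None))
    print(n,out)
E
python3 wind.py 0.5232 -0.0178 0.122 4 4;  python3 jaw.py; python3 fine.py
```

```text
t 18.575 p [ 0.5514 -0.0791  0.1221] F [ 0.1  4.6 -0.8] T [ 1.09  0.2  -0.04] w 0.0215
[[0.528, -0.849, 0.002], [-0.849, -0.528, -0.0], [0.001, -0.002, -1.0]] q [ 0.11  0.27 -0.05  1.78  0.02  1.09 -0.97]
phi -65.3 rad 67.48
F radial -4.2 tang(ccw) 2.1
[-0.7, 4.7, 0.0]
[-1.8, 9.2, 0.0]
[-3.2, 13.7, 0.0]
[-4.9, 18.1, 0.0]
rot [-0.1 -0.1 -0.1]
wrist
  jaw/fixed top [(124, 154, 5602), (158, 165, 771), (169, 179, 438), (181, 182, 39), (214, 218, 195)]
  plate top 56-62? [(124, 125, 153), (158, 160, 359), (168, 170, 187)]
  part top [(123, 125, 141), (158, 160, 254), (167, 181, 727), (214, 215, 36)]
scene
  jaw/fixed top [(125, 155, 293), (160, 162, 11), (163, 165, 12), (176, 177, 6), (181, 182, 5), (190, 191, 5), (201, 202, 7), (204, 205, 5), (215, 255, 415)]
  plate top 56-62? [(153, 155, 14), (160, 161, 5), (164, 166, 19)]
  part top [(154, 155, 9), (164, 165, 5), (166, 169, 17), (206, 207, 5), (210, 213, 20)]
side
  jaw/fixed top [(125, 128, 17), (130, 133, 17), (134, 136, 12), (137, 138, 8), (139, 143, 23), (144, 147, 21), (148, 154, 41), (164, 165, 6), (184, 185, 5), (189, 190, 5), 
[... 1509 characters left out ...]
4(161.7), np.float64(164.5), np.float64(216.5)), (36, np.float64(154.3), np.float64(159.3), np.float64(165.1), np.float64(216.5))]
side [(-36, np.float64(153.3), np.float64(159.5), np.float64(164.3), np.float64(217.7)), (-28, np.float64(152.9), np.float64(159.8), np.float64(164.6), np.float64(217.1)), (-20, np.float64(154.1), np.float64(160.0), np.float64(163.0), np.float64(216.3)), (-12, np.float64(154.2), np.float64(159.3), np.float64(164.8), np.float64(205.9)), (-4, np.float64(153.7), np.float64(159.9), np.float64(165.3), None), (4, np.float64(153.1), np.float64(160.2), np.float64(163.7), np.float64(206.1)), (12, np.float64(153.2), np.float64(160.8), np.float64(166.3), np.float64(205.2))]
```

```bash
cat > fine2.py <<'E'
from h import *
C=np.array([.5227,-.0182]); h=np.radians(-3.4); X=np.array([np.cos(h),np.sin(h)]); Y=np.array([-X[1],X[0]])
def edges(x,lo,hi):
    H,e=np.histogram(x,bins=np.arange(lo,hi,.5)); H=np.convolve(H,[.25,.5,.25],'same'); t=np.percentile(H[H>0],70)/2
    i=np.flatnonzero(H>t); a,b=i[0],i[-1]
    return e[a]+.25-.5*(H[a]-t)/(H[a]-H[a-1]+1e-9), e[b]+.25+.5*(H[b]-t)/(H[b]-H[b+1]+1e-9)
for n in('wrist','scene','side'):
    c=cam(n); W=cloud(c); d=W[...,:2]-C; x=d@X*1000; y=d@Y*1000; z=W[...,2]*1000
    zj=np.median(z[(x>130)&(x<148)&(abs(y)<40)&(z>57)&(z<66)])
    mj=(abs(z-zj)<1.2)&(abs(y)<46)
    j=edges(x[mj],118,158)
    pm=(x>156)&(x<167)&(abs(y)<38)&(z>54)&(z<64)&((abs(y)>24)); zp=np.percentile(z[pm],75)
    p=edges(x[pm&(z>zp-1.5)],155,168)
    print(n,'zj',zj.round(1),'jaw',np.round(j,2),'w',round(j[1]-j[0],2),'plate',np.round(p,2),'w',round(p[1]-p[0],2),'zp',zp.round(1),'mid-to-front',round((p[0]+p[1])/2-(j[0]+j[1])/2-15,2))
E
python3 fine2.py;python3 fine2.py
```

```text
wrist zj 63.0 jaw [124.49 153.58] w 29.09 plate [158.73 164.46] w 5.73 zp 60.3 mid-to-front 7.56
scene zj 62.3 jaw [125.31 155.1 ] w 29.79 plate [160.25 166.  ] w 5.75 zp 60.6 mid-to-front 7.92
side zj 62.4 jaw [124.9  153.94] w 29.04 plate [160.   165.12] w 5.12 zp 61.0 mid-to-front 8.14
wrist zj 63.0 jaw [124.46 153.56] w 29.1 plate [158.7  164.55] w 5.85 zp 60.3 mid-to-front 7.62
scene zj 62.3 jaw [125.25 154.75] w 29.5 plate [158.92 165.75] w 6.83 zp 60.2 mid-to-front 7.33
side zj 62.2 jaw [126.25 154.92] w 28.67 plate [159.38 164.5 ] w 5.12 zp 60.9 mid-to-front 6.35
```

The plate sits about 7.6 mm ahead of the jaw front (compressed about 3.4 mm); the target is 7.0. I'll turn about 8° more.

>>> apply_moves --increments '[{"grip": 255,"xyz": [-0.7,4.7,0],"rotation": [0,0,0]},{"grip": 255,"xyz": [-1.8,9.2,0],"rotation": [0,0,0]},{"grip": 255,"xyz": [-1.8,9.2,0],"rotation": [0,0,0]},{"grip": 255,"xyz": [-1.8,9.2,0],"rotation": [0,0,0]}]'

```text
time: 19.68
ee_pos: [0.5437, -0.0821, 0.1221]
eef_rot: [0.874, -0.486, 0.002, -0.001]
ft_force: [1.8, 5.0, -1.0]
width: 0.0212
```

```bash
python3 wind.py 0.5232 -0.0178 0.122 4 1; python3 fine2.py;python3 fine2.py
```

```text
t 19.675 p [ 0.5437 -0.0821  0.1221] F [ 1.8  5.  -1. ] T [ 1.22 -0.19  0.04] w 0.0212
[[0.528, -0.849, 0.003], [-0.849, -0.528, -0.0], [0.002, -0.003, -1.0]] q [ 0.11  0.25 -0.05  1.8   0.01  1.09 -0.96]
phi -72.3 rad 67.49
F radial -4.2 tang(ccw) 3.2
[-1.3, 4.5, 0.1]
rot [-0.1 -0.1 -0.1]
wrist zj 63.0 jaw [124.86 153.91] w 29.04 plate [158.69 164.42] w 5.72 zp 60.3 mid-to-front 7.17
scene zj 62.4 jaw [125.43 154.6 ] w 29.17 plate [158.75 166.  ] w 7.25 zp 60.2 mid-to-front 7.36
side zj 62.1 jaw [126.38 155.5 ] w 29.12 plate [158.85 165.68] w 6.83 zp 60.5 mid-to-front 6.33
wrist zj 63.0 jaw [124.94 153.92] w 28.98 plate [158.61 164.42] w 5.81 zp 60.2 mid-to-front 7.09
scene zj 62.5 jaw [125.88 155.44] w 29.56 plate [161.88 165.42] w 3.54 zp 59.8 mid-to-front 7.99
side zj 62.1 jaw [126.63 155.4 ] w 28.77 plate [158.75 165.5 ] w 6.75 zp 60.1 mid-to-front 6.11
```

That reads about 7.1 mm, so half travel. Now I let go and retreat.

>>> apply_moves --increments '[{"grip": 80,"xyz": [0,0,0],"rotation": [0,0,0]},{"grip": 80,"xyz": [0,0,0],"rotation": [0,0,0]},{"grip": 80,"xyz": [0,0,0],"rotation": [0,0,0]},{"grip": 60,"xyz": [0,0,-30],"rotation": [0,0,0]},{"grip": 60,"xyz": [0,0,-70],"rotation": [0,0,0]}]'

```text
time: 20.6
ee_pos: [0.5427, -0.0825, 0.1921]
eef_rot: [0.874, -0.486, 0.001, 0.0]
ft_force: [0.1, -0.7, -0.4]
width: 0.0621
```

>>> apply_moves --increments '[{"grip": 60,"xyz": [-20,20,-35],"rotation": [0,0,0]},{"grip": 60,"xyz": [-30,30,-60],"rotation": [0,0,0]},{"grip": 60,"xyz": [-30,30,-60],"rotation": [0,0,0]},{"grip": 60,"xyz": [-30,30,-60],"rotation": [0,0,0]}]'

```text
time: 21.1
ee_pos: [0.5013, -0.0731, 0.2513]
eef_rot: [0.874, -0.486, 0.0, 0.0]
ft_force: [-0.3, 0.6, 0.2]
width: 0.0668
```

```bash
python3 look.py w7.png; python3 fine2.py;python3 fine2.py; python3 -c "
from h import *
c=cam('scene','c7.png')"
```

```text
t 21.1 p [ 0.5013 -0.0731  0.2513] F [-0.3  0.6  0.2] T [0.01 0.08 0.01] w 0.0668
[[0.528, -0.849, 0.0], [-0.849, -0.528, -0.001], [0.001, 0.0, -1.0]] q [ 0.11  0.06 -0.06  1.74  0.    1.34 -0.96]
boss ((522.5933227539062, -18.710147857666016), (24.118879318237305, 24.485645294189453), 20.06509017944336) 0.13031587038333325
hub top ((525.0830688476562, -25.16614532470703), (41.11323547363281, 55.076786041259766), 20.038400650024414) 0.10323479268885273
grip ((544.6068725585938, -82.66035461425781), 11.185323715209961) 0.1499944525303152 -71.46903865672836
wrist zj 63.0 jaw [124.75 154.05] w 29.3 plate [158.96 164.38] w 5.43 zp 60.3 mid-to-front 7.27
scene zj 62.5 jaw [125.54 155.33] w 29.79 plate [159.59 165.57] w 5.98 zp 60.0 mid-to-front 7.15
side zj 62.1 jaw [125.9  154.87] w 28.97 plate [160.   165.12] w 5.12 zp 59.9 mid-to-front 7.18
wrist zj 63.1 jaw [124.85 153.91] w 29.05 plate [158.87 164.77] w 5.91 zp 60.3 mid-to-front 7.44
scene zj 62.2 jaw [125.1  154.83] w 29.73 plate [160.25 166.08] w 5.83 zp 60.9 mid-to-front 8.2
side zj 62.3 jaw [125.44 154.92] w 29.48 plate [158.75 165.5 ] w 6.75 zp 59.7 mid-to-front 6.95
```

View pics/w7.png

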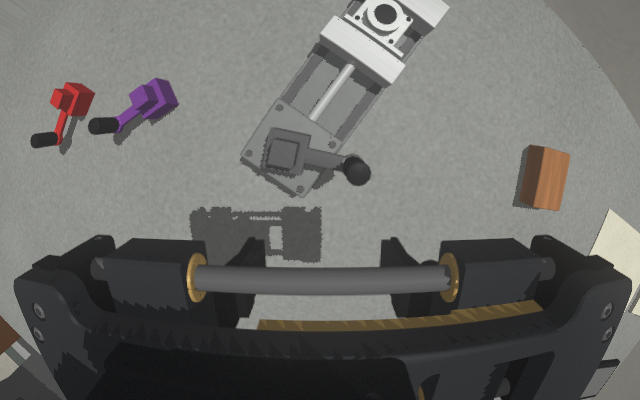

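View pics/c7.png

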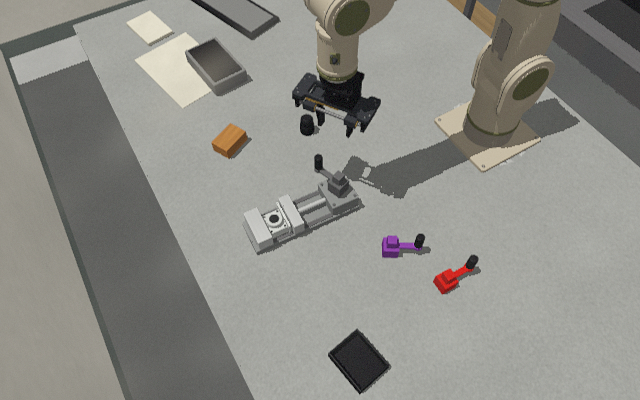

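After release the crank is still seated (boss top 0.1303 m), the plate compression is about 3.6 mm, and the lens, box, tray and decoy cranks are where they were. Handing in.

```bash
python3 -c "
from h import *
print(r.close_job()); st()"
```

```text
the job is handed in; nothing more can be done
None
the job is handed in; nothing more can be done
```

The housing is clamped: the crank sits fully down on the shaft, let go, and the plate is pushed back about half its travel. I handed the job in at about 21 s of the 72 s.

- **Seating:** I turned the dark crank to the square's measured angle of about 31.5° and lowered it in small steps. It slid over the square without resistance and touched the collar with about 7 N.
- **Winding:** I led the grip clockwise through about 2.3 turns. Readings between moves showed about 2–4 N along the turn and at most about 10 N sideways.
- **Clamping:** With the robot clear, the wrist view put the plate's middle about 7.3 mm ahead of the jaw front, so it is compressed about 3.7 of 8 mm. The scene and side views scattered between 6.9 and 8.2 mm, but neither shows it bottomed.
- **Squareness:** The plate front reads about 164.6 mm and the fixed jaw face about 214.3 mm. That matches the 50 mm housing being tight against the jaw. The plate edge was even across its width; I did not measure the housing's own angle.
- **Crank and bystanders:** Boss top was 130.3 mm and grip top 150.0 mm above the bench, both matching fully seated. In the final pictures the lens, box, tray and the purple and red cranks look undisturbed.

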